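Refit the controller box cover in the freezer room

ROBOT

A 6-joint arm with a two-finger parallel gripper is mounted at the origin on the work surface. World frame = base frame: x ahead of the robot, y to its left, z up, the work surface at z = 0. Lengths are in m, angles in rad, forces in N, time in s.
With the tool pointing down it reaches from about 0.35 to 0.975 m from the base axis. Payload 17.4 kg.
Tool frame: the origin (TCP) lies between the finger pads; the fingertips stand 14 mm ahead of it and the grasp point (between the pads) lies 5 mm behind it; y points along the fingers, x is the direction in which the jaws open and shut, and the axes are right-handed (so a half turn about y gives the same grasp; the last joint's range is limited). The gripper opens to 85 mm and grips with 20 to 120 N. Pads are 22 mm wide; open, the fingers measure 114 mm over their backs; the gripper's body (76 mm by 85 mm) begins 54 mm behind the grasp point. The pads swing forward as they close: fully open they stand 13 mm farther back than shut.
Start: joints at [1.136, 0.116, 1.442, -0, 1.584, -0.038], TCP at [0.261, 0.623, 0.207] pointing down, gripper open.
Joint ranges: [-2.83, 2.83], [-0.83, 2.19], [0.07, 2.5], [-1.14, 4.28], [0.01, 3], [-2.97, 2.97]. Speed limits (rad/s): [1.89, 1.89, 2.22, 3.14, 3.14, 3.14].

INTERFACE

Orientations are given as a rotation vector (axis times angle).
In Python, from cell import bot gives the robot as it stands.
- The arm moves only by the shell command python3 -m handwheel 'ROWS' [FORCE]. ROWS is JSON, a list that holds one entry, the list of rows, each a list of 5 numbers: the opening, from -1 (shut) to 1 (fully open), so that 0 is half open, then the shift along the tool's x, y, z in m, then the turn about the tool's y in degrees. A call has 1 to 5 rows; each row shifts and turns the commanded pose from where the row before left it, along the tool's axes as they then stand; what a row does not reach is not made up. A row lasts 1/8 s, in which the tool goes at most 62.5 mm and 10.7 degrees, less where a joint would pass 70% of its speed; a pose out of reach is approached as far as the arm can. A call is refused whole if a number of a shift passes 0.0625 or a number of a turn 10.7, either way. A call with a gripper value outside its range is refused whole. The fingers move at their own pace and stop on an object; FORCE is the grip in N (left out, the last holds). Time passes only in rows, so rows that do not move let the fingers close. It gives the time, the measured TCP pose, the force and the opening at its end, in the units of the state.
- bot.state(): the state, without advancing time (a new reading comes with each control period).
- bot.grab_frame(name): name is "scene" or "side" or "wrist"; returns a dict with "img" (384x512x3 uint8, red, green, blue), "depth" (384x512 float32, m along the optical axis (not along the pixel's ray), 0 where there is no reading), "mtx" (3x3 intrinsics, pixels), "R" (3x3) and "t" (3): a world point X has camera coordinates R X + t. Camera axes: x right, y down, z forward; pixel columns grow to the right and rows downward; lengths in m; the calibration is good to about 2 mm. The wrist camera is an equidistant fisheye: a pixel r from the principal point sees the ray r / f radians off the axis. A picture is of the moment at which its call begins.
- bot.sign_off(): hands the job in, once; it reports no verdict.
The state is a dict: "clock": time; "qpos": joint angles; "dq": joint speeds; "effort": joint torques, N m; "position": TCP position; "ee_rot": TCP orientation; "ft_force": force on the tool from outside, world axes, zero at the start; "torque": the same for the moment, N m; "opening": finger opening in m.
Only numpy, scipy, OpenCV 4.12 (cv2) and the standard library are available. Lean on these libraries where they do the work, as an engineer would, in place of code of your own. Each camera call takes 0.05 s, during which the arm holds its last target. There are 200 camera calls.

TASK

Take the navy cover out of the white stand and lay it on the yellow sloped cradle with its grey grip bar facing out and its lower edge on the lip, and let go. Then take it again by the grip bar, lift it off the cradle and gently seat it on the two brass pins of the grey controller box, fully home and flat on the rim. Let go, and leave the sample box, the foam block and the jar where they are.

Things in the scene. Friction and masses are not known exactly. Their poses are not given: they have to be found in the camera images.
- cover: Navy plate 120 mm (x) by 170 mm (y), 8 mm thick (z), about 0.22 kg. Origin: centre of its underside; z points out of the face with the grip bar. Two 12.5 mm through holes at x = 0, y = +70 and -70 mm. Fits either way round. Starts upright in the stand on its -x edge, +x edge on top, bar facing the stand's -x side; its upper 86 mm stand free of the stand's walls.
- cover_bar (a point): Point within the cover's grey grip bar, at x = 0, y = 0, z = 31 mm of the cover's frame. The bar stands at the middle of the face: 44 mm long along x, 16 mm wide along y, from the plate's face (z = 8 mm) up to z = 42 mm.
- stand: White fixed stand holding the cover on edge. Origin: centre of its underside, z up. Foot 90 mm (x) by 200 mm (y) by 8 mm. Upright slot 12 mm wide in x, running 180 mm along y, at x = 0; slot floor at 8 mm, walls up to 42 mm, 10 mm thick. The cover draws out straight up.
- cradle: Fixed yellow cradle on a dark foot. Origin: centre of the foot's underside, z up. A flat slope, 160 mm wide, starts at x = -30, z = 40 mm and rises at 45 degrees towards +x for 78 mm; its face looks to -x and up. At its lower end a lip stands 16 mm out, square to the slope, to carry the cover's lower edge. The upper 42 mm of a cover laid on it overhang, so a finger fits behind.
- cradle_seat (a point): Point on the cradle's slope 60 mm up from the lip, mid-width (x = 12.4, z = 82.4 mm of the cradle): the cover's origin lies here when it rests on the slope, -x edge on the lip, bar outward.
- housing: Fixed grey open controller box, green board inside, 116 mm (x) by 166 mm (y), rim 60 mm high. Origin: centre of its underside, z up. Two upright brass pins, 10 mm in diameter, blunt tops, at x = 0, y = +70 and -70 mm; tops 78 mm above the bench, 18 mm above the rim. The cover rests with its underside on the rim, pins through its holes.
- housing_rim (a point): Centre of the controller box's opening, at rim height (60 mm): the cover's origin comes here when it is seated.
- cryobox: White sample box full of capped tubes, 130 x 130 x 55 mm, loose. Origin: centre of its underside. Leave alone.
- foam_block: Off-white foam block, 55 x 170 x 45 mm, loose. Origin: centre of its underside. Leave alone.
- jar: Clear jar with a red lid, 64 mm in diameter, 90 mm high, loose. Origin: centre of its underside. Leave alone.
Things that resemble listed ones, but are neither listed nor needed, are in the scene too. There is more than one size of the cover; the job needs the larger.

How it is judged:
By the outcome, as a careful person would: the job done as asked, in the order asked, and still so for the second after the job is handed in, with the robot touching nothing.
It also fails if it takes over 67 s, if anything falls off the work surface, if the arm or the gripper's body presses on something with over 40 N, if the wrist force passes 120 N, or if a joint passes its speed limit or range.

## Working session

There is one attempt and no reset: what is moved stays moved. The work goes in short steps, Python scripts to look and compute and a shell command to move; the robot and the scene stay as the last step left them, time stands still between calls to the robot, and variables do not carry over. Pictures are saved under pics/ and viewed, about 8 in all and at most 12, crops included, and the job is handed in when it is done.

```bash
mkdir -p pics; ls
python3 - <<'E'
from cell import bot
import cv2,numpy as np,pickle
s=bot.state();print({k:np.round(v,3).tolist() for k,v in s.items()})
for n in("scene","side"):
    f=bot.grab_frame(n);pickle.dump(f,open(n+".pkl","wb"))
    print(n,np.round(f["mtx"],1).tolist(),np.round(-f["R"].T@f["t"],3), np.round(f["R"],2).tolist())
    cv2.imwrite(f"pics/{n}0.png",cv2.resize(f["img"][:,:,::-1],(768,576)))
E
```

```text
pics
{'clock': 0.0, 'qpos': [1.136, 0.116, 1.442, -0.0, 1.584, -0.038], 'dq': [0.0, 0.0, 0.001, -0.0, -0.001, 0.0], 'effort': [0.002, -73.199, -63.248, 0.0, 0.006, 0.0], 'position': [0.261, 0.622, 0.206], 'ee_rot': [-1.372, -0.911, 0.913], 'ft_force': [-0.946, 0.647, 0.207], 'torque': [-0.002, 0.008, -0.026], 'opening': 0.085}
scene [[395.6, 0.0, 253.8], [0.0, 395.6, 192.1], [0.0, 0.0, 1.0]] [0.974 0.494 0.955] [[-0.74, 0.68, -0.01], [0.54, 0.58, -0.61], [-0.41, -0.45, -0.8]]
side [[356.9, 0.0, 249.4], [0.0, 356.9, 199.1], [0.0, 0.0, 1.0]] [0.513 0.693 0.756] [[-1.0, -0.02, 0.0], [-0.02, 0.7, -0.72], [0.02, -0.72, -0.7]]
```

View pics/scene0.png

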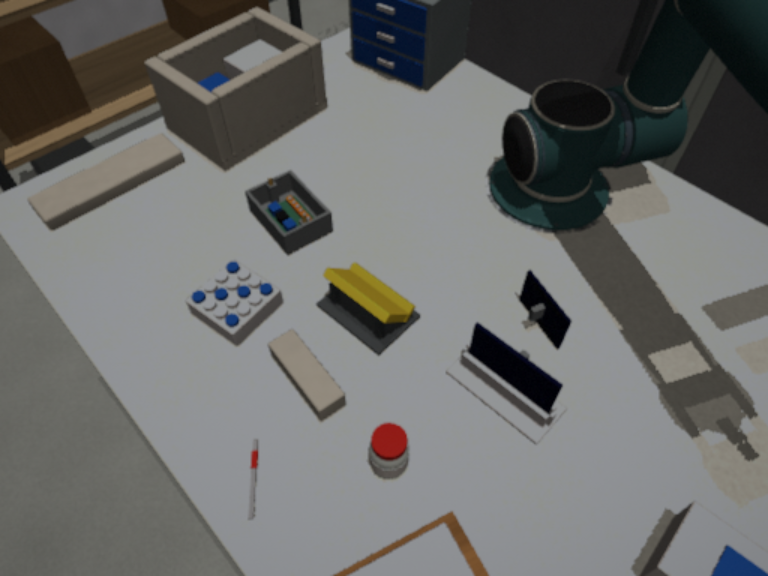

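View pics/side0.png

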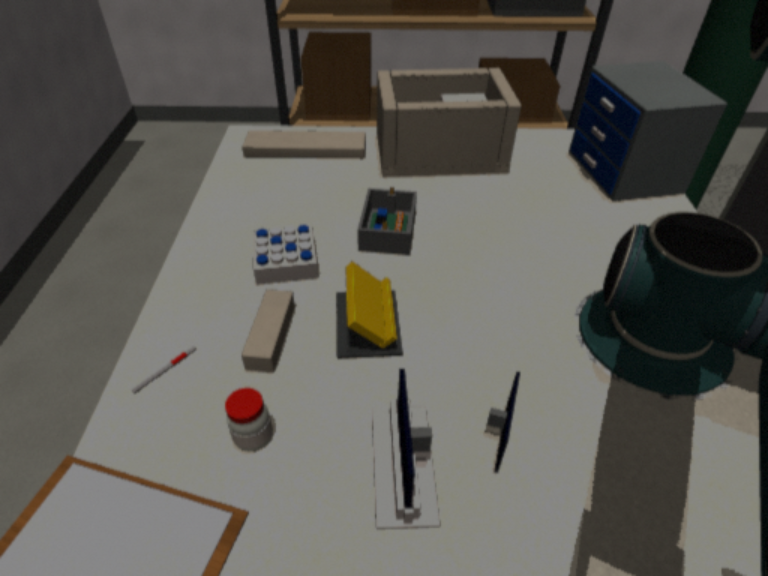

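The cover that could be meant is the larger navy plate in the white stand (scene 515,368; side 405,440). The lookalike is the smaller free-standing plate (scene 545,310; side 508,420), so I choose the one in the stand. The controller box is the grey box with the green board (scene 288,212), and the beige bin (238,85) is a lookalike. The yellow cradle is at (370,300). Next I'll measure these from depth.

```bash
cat > h.py <<'E'
import numpy as np,pickle,cv2
from scipy.spatial.transform import Rotation as Ro
def cloud(f):
    d=f["depth"];v,u=np.mgrid[:d.shape[0],:d.shape[1]]
    K=f["mtx"];c=np.stack([(u-K[0,2])/K[0,0]*d,(v-K[1,2])/K[1,1]*d,d],-1)
    P=(c-f["t"])@f["R"]; P[d<=0]=np.nan
    return P
def rect(p):
    (c,s,a)=cv2.minAreaRect((p[:,:2]*1000).astype(np.float32)); return np.round(c,1),np.round(s,1),round(a,1)
E
python3 - <<'E'
from h import *
from cell import bot
print(np.round(Ro.from_rotvec(bot.state()["ee_rot"]).as_matrix(),3))
box={"scene":{"cov":(455,315,565,420),"cra":(310,255,425,355),"hou":(240,165,335,255),"stand":(440,315,570,445)},
"side":{"cov":(370,360,435,515),"cra":(330,255,410,360),"hou":(355,180,420,258),"stand":(365,360,445,535)}}
for n in box:
    f=pickle.load(open(n+".pkl","rb"));P=cloud(f);hsv=cv2.cvtColor(f["img"],cv2.COLOR_RGB2HSV)
    def reg(k,m):
        a=[int(x/1.5) for x in box[n][k]];M=np.zeros(m.shape,bool);M[a[1]:a[3],a[0]:a[2]]=1
        p=P[M&m];return p[~np.isnan(p[:,0])]
    H,S,V=[hsv[...,i].astype(int) for i in range(3)]
    R,G,B=[f["img"][...,i].astype(int) for i in range(3)]
    navy=(B>R+12)&(V<110)
    p=reg("cov",navy&(P[...,2]>.05));print(n,"cover",len(p),rect(p),np.round(np.percentile(p[:,2],[1,50,99]),3),np.round(p.mean(0),3))
    p=reg("cra",(H>18)&(H<38)&(S>120));print("yellow",len(p),rect(p),np.round(np.percentile(p[:,2],[1,50,99]),3))
    u,s,vt=np.linalg.svd(p-p.mean(0),full_matrices=0);print("  normal",np.round(vt[2],3))
    p=reg("cra",(P[...,2]<.03)&(P[...,2]>.004)&(V<90));print("foot",len(p),rect(p),np.round(np.percentile(p[:,2],[1,50,99]),3))
    p=reg("hou",(P[...,2]>.052)&(P[...,2]<.068));print("hrim",len(p),rect(p),np.round(np.percentile(p[:,2],[1,50,99]),3))
    p=reg("hou",(P[...,2]>.068));print("pins",len(p),np.round(p[:8],3).tolist())
    p=reg("stand",(P[...,2]>.004)&(P[...,2]<.013));print("stand foot",len(p),rect(p))
    p=reg("stand",(P[...,2]>.037)&(P[...,2]<.046)&(S<60)&(V>120));print("stand wall",len(p),rect(p))
    x=box[n]["cov" if n=="scene" else "cra"]
    for k in(("stand","hou") if n=="scene" else ("cra",)):
        a=[int(v/1.5) for v in box[n][k]];cv2.imwrite(f"pics/{n}_{k}.png",cv2.resize(f["img"][a[1]:a[3],a[0]:a[2],::-1],None,fx=5,fy=5,interpolation=cv2.INTER_CUBIC))
E
python3 -c "
import cv2,numpy as np
a=[cv2.imread(f'pics/{n}.png') for n in('scene_stand','scene_hou','side_cra')]
a=[cv2.resize(x,(int(x.shape[1]*400/x.shape[0]),400)) for x in a];x=np.hstack(a);s=min(1,800/x.shape[1]);cv2.imwrite('pics/crops.png',cv2.resize(x,None,fx=s,fy=s))"
```

```text
[[ 0.386 -0.    -0.922]
 [ 0.922 -0.001  0.386]
 [-0.001 -1.     0.   ]]
scene cover 182 (array([443. , 292.3]), array([143.7, 169.5]), 62.7) [0.087 0.127 0.13 ] [0.478 0.276 0.126]
yellow 1148 (array([527. , -32.1]), array([114.8, 180.8]), 4.3) [0.023 0.067 0.094]
  normal [-0.573 -0.02   0.819]
foot 1016 (array([545.9, -21. ]), array([118.7, 172.5]), 5.3) [0.005 0.009 0.026]
hrim 436 (array([ 506.4, -320.5]), array([170.8, 118.2]), 84.2) [0.052 0.058 0.065]
pins 14 [[0.504, -0.389, 0.078], [0.499, -0.39, 0.075], [0.499, -0.384, 0.078], [0.504, -0.39, 0.073], [0.501, -0.388, 0.073], [0.497, -0.388, 0.07], [0.502, -0.388, 0.069], [0.51, -0.25, 0.075]]
stand foot 948 (array([461.2, 286.7]), array([218.4, 232.4]), 70.2)
stand wall 206 (array([485.7, 274.1]), array([ 29.2, 190.8]), 7.5)
side cover 171 (array([479.1, 276.4]), array([  6.6, 165.2]), 3.4) [0.124 0.127 0.129] [0.479 0.286 0.127]
yellow 1418 (array([539.7, -70. ]), array([ 93.1, 268.5]), 4.6) [0.008 0.062 0.093]
  normal [ 0.611  0.017 -0.791]
foot 758 (array([542.3, -16.8]), array([119.8, 171.2]), 4.4) [0.005 0.008 0.027]
hrim 326 (array([ 504.4, -316.9]), array([173.4, 116.1]), 83.5) [0.052 0.057 0.065]
pins 12 [[0.5, -0.384, 0.074], [0.496, -0.382, 0.076], [0.493, -0.379, 0.078], [0.5, -0.382, 0.072], [0.496, -0.383, 0.071], [0.493, -0.385, 0.07], [0.516, -0.249, 0.074], [0.516, -0.243, 0.074]]
stand foot 1788 (array([478.8, 276.4]), array([ 89.9, 200.8]), 3.3)
stand wall 350 (array([478.1, 278.3]), array([ 31.4, 182.7]), 3.2)
```

View pics/crops.png

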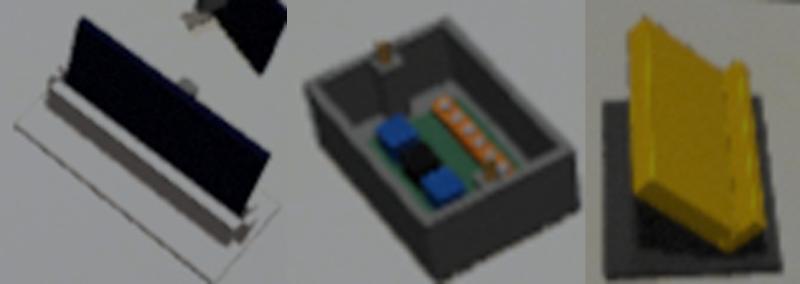

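The crop shows the large plate in the stand with its bar on the robot side (188,88). The controller box with its two brass pins shows at (383,52) and (490,170), and the cradle's slope faces the robot, with the lip on the robot side. The sizes agree: stand foot 90x201, rim 117x172, cradle foot 119x172. I'll turn the tool and move above the stand.

```bash
python3 -m handwheel '[[[1,0,0,0,10.7],[1,0,0,0,10.7],[1,0,0,0,10.7],[1,0,0,0,10.7],[1,0,0,0,10.7]]]' 40
python3 -m handwheel '[[[1,0,0,0,10.7],[0.5,0.028,0,-0.051,0],[0.2,0.028,0,-0.051,0],[0.2,0.028,0,-0.051,0],[0.2,0.028,0,-0.051,0]]]'
python3 -m handwheel '[[[0.2,0.028,0,-0.051,0],[0.2,0.028,0,-0.051,0],[0.2,0.028,0,-0.051,0],[0.2,0,0,0,0]]]'
python3 - <<'E'
from h import *
from cell import bot
s=bot.state();print(s["clock"],np.round(s["position"],4),s["opening"],np.round(Ro.from_rotvec(s["ee_rot"]).as_matrix(),3).tolist(),np.round(s["qpos"],2))
f=bot.grab_frame("wrist");pickle.dump(f,open("w1.pkl","wb"));print(f["mtx"],-f["R"].T@f["t"],f["R"])
cv2.imwrite("pics/w1.png",f["img"][:,:,::-1])
f=pickle.load(open("side.pkl","rb"));P=cloud(f)
p=P[int(365/1.5):int(475/1.5),int(480/1.5):int(525/1.5)].reshape(-1,3);p=p[p[:,2]>.02];print("decoy",rect(p),np.nanmax(p[:,2]),np.nanmin(p,0),np.nanmax(p,0))
# cradle slope fit
for n in("scene","side"):
    f=pickle.load(open(n+".pkl","rb"));P=cloud(f);hsv=cv2.cvtColor(f["img"],cv2.COLOR_RGB2HSV)
    m=(hsv[...,0]>18)&(hsv[...,0]<38)&(hsv[...,1]>120)&(P[...,2]>.045)&(P[...,2]<.1)&(abs(P[...,0]-.54)<.08)&(abs(P[...,1]+.02)<.12)
    p=P[m];a=np.radians(4.8);nrm=np.array([-np.cos(a),-np.sin(a),1])/2**.5
    d=p@nrm;h,e=np.histogram(d,40);d0=e[h.argmax()]+.001
    q=p[abs(d-d0)<.004];vt=np.linalg.svd(q-q.mean(0))[2];along=q@np.array([-np.sin(a),np.cos(a),0])
    print(n,len(p),len(q),"nrm",vt[2],"d",np.median(q@nrm),"along",np.percentile(along,[.5,99.5]),"z",np.percentile(q[:,2],[1,99]))
    print("  expected d", np.array([.544+.0124*np.cos(a),-.019+.0124*np.sin(a),.0824])@nrm, "along",np.array([.544,-.019,0])@np.array([-np.sin(a),np.cos(a),0]))
E
```

```text
clock: 0.72
position: [0.2608, 0.6224, 0.2066]
ee_rot: [-1.564, -0.184, 0.184]
ft_force: [0.3, 0.7, 0.3]
opening: 0.0853
clock: 1.35
position: [0.3842, 0.4231, 0.2067]
ee_rot: [-1.571, -0.042, 0.042]
ft_force: [1.2, 1.0, -0.1]
opening: 0.0513
clock: 1.85
position: [0.4771, 0.2736, 0.2067]
ee_rot: [-1.571, -0.039, 0.039]
ft_force: [-0.4, 0.4, -0.3]
opening: 0.0513
1.85 [0.4771 0.2736 0.2067] 0.05134037545223437 [[0.999, -0.0, -0.049], [0.049, -0.001, 0.999], [-0.0, -1.0, -0.001]] [ 0.47 -0.16  1.71 -0.    1.59  0.43]
[[297.31863964   0.         265.8992831 ]
 [  0.         297.31863964 188.84022961]
 [  0.           0.           1.        ]] [0.47231204 0.35416223 0.37380774] [[ 9.98770023e-01  4.95792474e-02 -5.82557988e-04]
 [ 4.72528162e-02 -9.48213576e-01  3.14099007e-01]
 [ 1.50204030e-02 -3.13740200e-01 -9.49390054e-01]]
decoy (array([330.9, 222.4]), array([131.1,  31.9]), 72.6) 0.09215605517261691 [0.29779578 0.1636347  0.02144606] [0.34730979 0.28913874 0.09215606]
scene 907 452 nrm [ 0.69506353  0.05351958 -0.71695352] d -0.33322145638145473 along [-0.14383578  0.01396107] z [0.04591856 0.09535133]
  expected d -0.33269532192782736 along -0.06445411109852021
side 1112 738 nrm [-0.69868174 -0.05287083  0.71347635] d -0.3327063953888505 along [-0.14024614  0.01715248] z [0.04556526 0.09388248]
  expected d -0.33269532192782736 along -0.06445411109852021
```

View pics/w1.png

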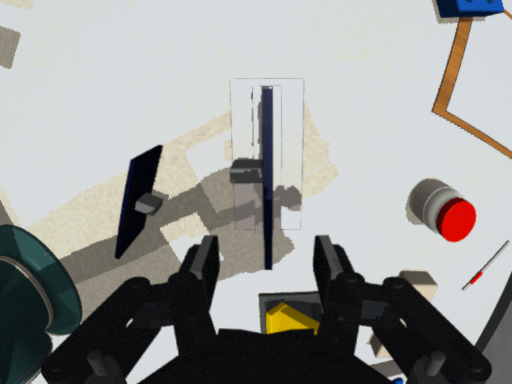

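The wrist picture shows the plate edge-on at column 267, midway between the fingers (215 and 318), with the bar at (247,170). The alignment is good, so I'll descend, grip and draw it up.

```bash
python3 -m handwheel '[[[0.2,0.0015,0.03,0.003,0],[0.2,0,0.03,0,0],[0.2,0,0.02,0,0],[0.2,0,0.0127,0,0],[0.2,0,0,0,0]]]' 40
python3 -m handwheel '[[[-1,0,0,0,0],[-1,0,0,0,0],[-1,0,0,0,0],[-1,0,0,0,0],[-1,0,0,0,0]]]' 50
python3 -m handwheel '[[[-1,0,-0.005,0,0],[-1,0,-0.02,0,0],[-1,0,-0.03,0,0],[-1,0,-0.04,0,0],[-1,0,0,0,0]]]' 50
python3 - <<'E'
from h import *
from cell import bot
s=bot.state();print(s["clock"],np.round(s["position"],4),s["opening"],np.round(s["ft_force"],1),np.round(s["torque"],3))
f=bot.grab_frame("side");pickle.dump(f,open("s1.pkl","wb"))
cv2.imwrite("pics/s1.png",f["img"][:,:,::-1])
P=cloud(f);print(np.unravel_index(0,(1,1)))
E
```

```text
clock: 2.52
position: [0.4767, 0.2798, 0.1139]
ee_rot: [-1.571, -0.042, 0.043]
ft_force: [0.1, 0.3, 0.3]
opening: 0.0516
clock: 3.15
position: [0.477, 0.2796, 0.1144]
ee_rot: [-1.57, -0.042, 0.042]
ft_force: [0.1, 0.2, 0.6]
opening: -0.0
clock: 3.78
position: [0.4781, 0.2802, 0.2143]
ee_rot: [-1.568, -0.046, 0.038]
ft_force: [0.5, 0.6, -0.5]
opening: -0.0001
3.775 [0.4781 0.2802 0.2143] -5.348387868151555e-05 [ 0.5  0.6 -0.5] [ 0.01  -0.     0.019]
(np.int64(0), np.int64(0))
```

View pics/s1.png

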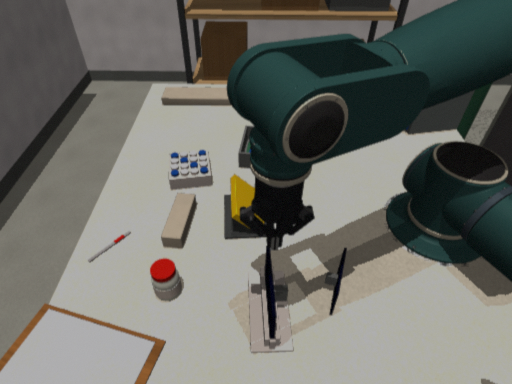

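Run:
```python
from h import *
f=pickle.load(open("s1.pkl","rb"));P=cloud(f)
B=f["img"].astype(int);m=(B[...,2]>B[...,0]+12)&(B.max(2)<110);m[:220]=0;m[:,:255]=0;m[:,290:]=0
p=P[m];print(len(p),rect(p),np.nanpercentile(p,[1,50,99],axis=0))
for X in([.478,.28,.2],[.479,.276,.128],[.479,.276,.008],[.479,.361,.128],[.479,.191,.128]):
    c=f["R"]@X+f["t"];q=f["mtx"]@c;print(X,q[:2]/q[2],c[2],f["depth"][tuple((q[:2]/q[2]).astype(int)[::-1])])
cv2.imwrite("pics/s1c.png",cv2.resize(f["img"][190:370,210:370,::-1],None,fx=4,fy=4,interpolation=cv2.INTER_CUBIC)[:600])
```

```text
139 (array([476.8, 284.1]), array([  3.5, 154.4]), 3.3) [[0.47313888 0.26903733 0.06671485]
 [0.47730164 0.31844287 0.12659187]
 [0.48210426 0.36118229 0.12963294]]
[0.478, 0.28, 0.2] [272.55850961 258.04754063] 0.6827586390699603 0.93104
[0.479, 0.276, 0.128] [270.44249662 277.55010515] 0.7357108285613723 0.7375472
[0.479, 0.276, 0.008] [268.28969597 307.13376127] 0.819148638983963 0.7757036
[0.479, 0.361, 0.128] [271.37229856 315.91124497] 0.6746348132253417 0.70088834
[0.479, 0.191, 0.128] [269.6552387 245.0699499] 0.796786843897403 0.6409416
```

View pics/s1c.png

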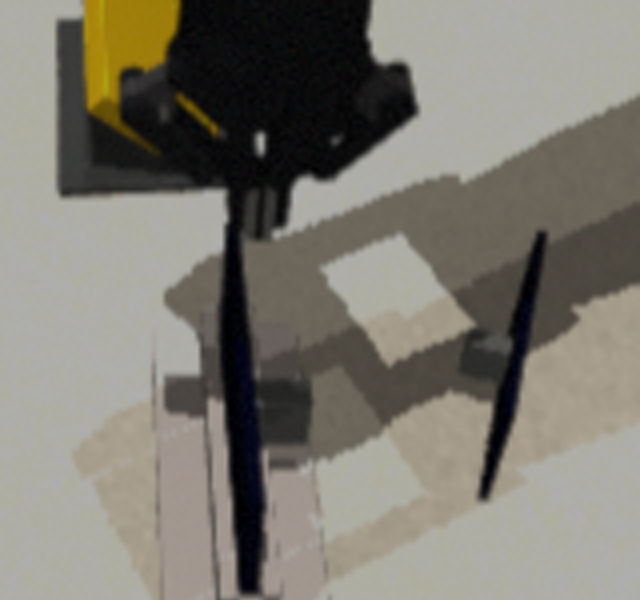

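Run:
```python
from h import *
f=pickle.load(open("s1.pkl","rb"));P=cloud(f)
for v in range(234,254,2): print(v,[tuple(np.round(P[v,u]*1000).astype(int).tolist()) for u in range(267,284,2)])
print(f["img"][234:254:3,267:284:2].sum(2))
```

```text
234 [(492, 291, 283), (488, 294, 287), (485, 295, 288), (482, 295, 288), (477, 284, 276), (475, 294, 287), (471, 295, 288), (468, 292, 285), (464, 293, 287)]
236 [(491, 290, 277), (488, 295, 282), (485, 296, 284), (481, 293, 280), (477, 287, 273), (474, 295, 283), (471, 296, 284), (468, 296, 284), (464, 292, 280)]
238 [(491, 288, 269), (488, 288, 269), (484, 293, 275), (481, 293, 275), (478, 294, 276), (474, 293, 275), (470, 289, 271), (466, 287, 268), (435, 62, -1)]
240 [(491, 289, 265), (487, 288, 263), (484, 291, 267), (481, 294, 271), (477, 293, 270), (474, 292, 269), (470, 288, 264), (466, 289, 265), (435, 69, -2)]
242 [(491, 291, 261), (487, 289, 259), (484, 294, 265), (480, 293, 264), (477, 293, 264), (473, 293, 265), (469, 289, 259), (466, 288, 258), (435, 75, -2)]
244 [(491, 289, 254), (487, 289, 253), (484, 294, 259), (480, 293, 259), (477, 293, 258), (473, 292, 258), (469, 288, 253), (466, 289, 254), (436, 84, 0)]
246 [(490, 290, 249), (487, 291, 250), (484, 294, 254), (480, 293, 253), (476, 292, 252), (473, 292, 252), (469, 289, 249), (465, 288, 247), (436, 90, -1)]
248 [(485, 197, 125), (481, 199, 127), (483, 293, 248), (480, 292, 247), (476, 292, 247), (473, 293, 248), (447, 95, -3), (442, 99, 1), (436, 96, -2)]
250 [(485, 206, 129), (481, 203, 125), (483, 294, 243), (480, 294, 243), (476, 292, 240), (472, 291, 239), (448, 107, 2), (442, 104, 0), (437, 104, 0)]
252 [(485, 209, 127), (481, 210, 127), (469, 109, -4), (464, 111, -1), (458, 112, 0), (453, 108, -5), (448, 111, 0), (442, 111, 0), (437, 110, -1)]
[[ 26  33  20  33  27  35  28  42  88]
 [ 86  26  48 100  51 119  51  44 440]
 [ 91  43 116 158  56 161  59  85 497]
 [158  39 130 149  67 157  40 159 507]
 [ 59  46 153 146  78 162 149 328 509]
 [ 28  69 220 161 139 229 419 330 302]
 [ 18  60 290 304 299 299 300 309 301]]
```

Run:
```python
from h import *
from cell import bot
s=bot.state();print(s["clock"],np.round(s["position"],4),s["opening"],np.round(s["ft_force"],1),np.round(s["qpos"],3),np.round(s["dq"],3))
for n in("side","scene"):
    f=bot.grab_frame(n);P=cloud(f)
    m=(abs(P[...,0]-.478)<.03)&(abs(P[...,1]-.28)<.03)&(P[...,2]>.15)
    p=P[m];z0=np.percentile(p[:,2],2);q=p[p[:,2]<z0+.012]
    print(n,len(p),"zmin",p[:,2].min(),z0,q.mean(0),np.ptp(q,axis=0))
print(bot.state()["clock"],np.round(bot.state()["position"],4))
```

```text
3.825 [0.4776 0.2799 0.212 ] -6.927750142350917e-05 [ 0.8  0.2 -0.4] [ 0.484 -0.153  1.699 -0.     1.592  0.431] [-0.001  0.019  0.043  0.001 -0.015  0.   ]
side 2494 zmin 0.2368045091540664 0.25021109958366844 [0.47790015 0.29071533 0.25181996] [0.02702887 0.00809921 0.02525409]
scene 1617 zmin 0.23654784233418386 0.2488440144887853 [0.48549974 0.284709   0.2477998 ] [0.02295867 0.02184169 0.02310112]
3.925 [0.4769 0.2796 0.2094]
```

Both cameras put the shut fingertips at z = 0.237 while the reported TCP is 0.209–0.212. So the tips are about 27 mm above the reported TCP, not 14 mm below it, and that explains the miss: the fingers closed just over the plate. I'll use the observed offset (tip = TCP + 27 mm), open and go lower.

```bash
python3 -m handwheel '[[[0.2,0,0,0,0],[0.2,0,0,0,0],[0.2,0.001,0.02,-0.002,0],[0.2,0,0.03,0,0],[0.2,0,0.03,0,0]]]' 40
python3 -m handwheel '[[[0.2,0,0.03,0,0],[0.2,0,0.015,0,0],[0.2,0,0.011,0,0],[0.2,0,0,0,0]]]' 40
python3 -m handwheel '[[[-1,0,0,0,0],[-1,0,0,0,0],[-1,0,0,0,0],[-1,0,0,0,0],[-1,0,0,0,0]]]' 50
```

```text
clock: 4.55
position: [0.4777, 0.2773, 0.1268]
ee_rot: [-1.571, -0.041, 0.043]
ft_force: [-0.0, 0.6, -1.2]
opening: 0.0511
clock: 5.05
position: [0.478, 0.2776, 0.0729]
ee_rot: [-1.571, -0.042, 0.042]
ft_force: [0.1, 0.1, -0.5]
opening: 0.0511
clock: 5.68
position: [0.4785, 0.2779, 0.0741]
ee_rot: [-1.57, -0.043, 0.041]
ft_force: [-0.1, 0.4, 5.9]
opening: 0.0072
```

```bash
python3 -m handwheel '[[[-1,0,-0.005,0,0],[-1,0,-0.015,0,0],[-1,0,-0.03,0,0],[-1,0,-0.03,0,0],[-1,0,-0.03,0,-1.5]]]' 60
python3 -m handwheel '[[[-1,0.0012,0,-0.02,0],[-1,0.0018,0,-0.04,0],[-1,0.0018,0,-0.045,0],[-1,0.0018,0,-0.045,0],[-1,0.0018,0,-0.045,0]]]' 60
python3 -m handwheel '[[[-1,0.0018,0,-0.045,0],[-1,0.0009,0,-0.04,0],[-1,0.001,0,-0.02,0],[-1,0,0,0,0],[-1,0,0,0,0]]]' 60
python3 - <<'E'
from h import *
from cell import bot
s=bot.state();print(s["clock"],np.round(s["position"],4),s["opening"],np.round(s["ft_force"],1),np.round(Ro.from_rotvec(s["ee_rot"]).as_matrix(),3)[0])
fs=[bot.grab_frame(n) for n in("side","scene","wrist")];pickle.dump(fs,open("c1.pkl","wb"))
im=np.hstack([f["img"] for f in fs[:2]]);cv2.imwrite("pics/c1.png",cv2.resize(im[:,:,::-1],(800,300)))
for f in fs[:2]:
    P=cloud(f);B=f["img"].astype(int);m=(B[...,2]>B[...,0]+12)&(B.max(2)<110)&(abs(P[...,0]-.514)<.05)&(abs(P[...,1]+.02)<.1)&(P[...,2]>.03)
    p=P[m];print(len(p),rect(p),np.percentile(p,[1,50,99],axis=0).round(4).tolist())
E
```

```text
clock: 6.3
position: [0.478, 0.2776, 0.1852]
ee_rot: [-1.57, -0.063, 0.063]
ft_force: [0.7, -0.0, -2.8]
opening: 0.0071
clock: 6.92
position: [0.5015, 0.0817, 0.1824]
ee_rot: [-1.57, -0.061, 0.063]
ft_force: [0.8, 0.6, -2.1]
opening: 0.0069
clock: 7.55
position: [0.5137, -0.0203, 0.1828]
ee_rot: [-1.57, -0.062, 0.063]
ft_force: [-0.0, 1.3, -3.0]
opening: 0.007
7.55 [ 0.5137 -0.0203  0.1828] 0.006987769161895493 [-0.   1.3 -3. ] [ 0.997 -0.001 -0.079]
1287 (array([510.4, -12.4]), array([143.1, 100.1]), 86.8) [[0.4646, -0.0812, 0.2349], [0.5035, -0.0061, 0.5413], [0.5579, 0.055, 0.5487]]
3008 (array([514. , -22.9]), array([ 99.9, 165.2]), 0.0) [[0.4651, -0.0862, 0.236], [0.533, -0.0134, 0.537], [0.563, 0.0521, 0.5495]]
```

View pics/c1.png

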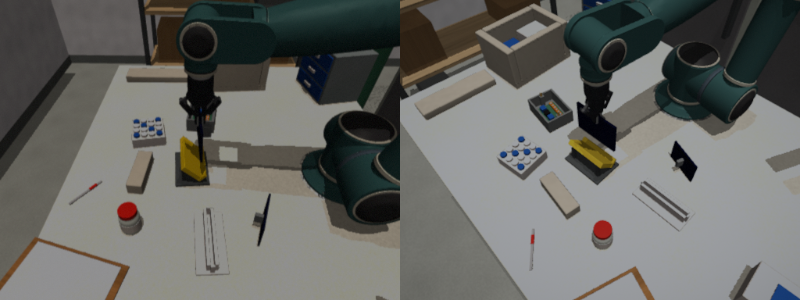

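The plate is held upright above the cradle (side 200,130; scene 597,128) and the stand is empty. I'll measure the plate against the cradle.

Run:
```python
from h import *
for f in pickle.load(open("c1.pkl","rb"))[:2]:
    P=cloud(f);B=f["img"].astype(int);m=(B.max(2)<100)&(B[...,2]>=B[...,0]+5)&(abs(P[...,0]-.514)<.03)&(abs(P[...,1]+.02)<.1)&(P[...,2]>.1)&(P[...,2]<.226)
    p=P[m];print(len(p),np.percentile(p,[1,50,99],axis=0).round(4).tolist())
    y=p[:,1]
    for a,b in((-.1,-.04),(-.04,0),(0,.06)):
        q=p[(y>a)&(y<b)]; print(" ",a,len(q),np.median(q[:,0]) if len(q) else 0)
    q=p[abs(p[:,0]-np.median(p[:,0]))<.008];A=np.c_[q[:,1],q[:,2],np.ones(len(q))];print(" x = a y + b z + c",np.linalg.lstsq(A,q[:,0],rcond=None)[0],np.percentile(q[:,2],[1,99]))
    m=(abs(P[...,0]-.514)<.03)&(abs(P[...,1]-.063)<.01)&(P[...,2]>.1)&(P[...,2]<.26);
    if m.any(): print(" edge y>.053",P[m].max(0),P[m][:,2].min())
```

```text
73 [[0.5046, -0.0851, 0.1321], [0.509, 0.0618, 0.1835], [0.523, 0.0648, 0.2259]]
  -0.1 3 0.5229905776935228
  -0.04 6 0.5167202487722881
  0 11 0.5140404889274592
 x = a y + b z + c [-0.07581602 -0.00708907  0.51485474] [0.13189331 0.22587827]
 edge y>.053 [0.51194357 0.06494076 0.23636946] 0.11519296459070724
1090 [[0.506, -0.1029, 0.1234], [0.5177, -0.0038, 0.1705], [0.5265, 0.0604, 0.2248]]
  -0.1 319 0.522884737754145
  -0.04 229 0.5187818509178762
  0 480 0.5146969767387208
 x = a y + b z + c [-0.0791208  -0.00115854  0.51745067] [0.12346175 0.22483978]
 edge y>.053 [0.51574808 0.06215215 0.23705294] 0.1134560748869132
```

```bash
python3 -m handwheel '[[[-1,0,0.015,0,0],[-1,0,0.025,0,0],[-1,0,0.018,0,0],[-1,0,0.006,0,0],[-1,0,0,0,0]]]' 60
python3 -m handwheel '[[[-1,0,0.003,0,0],[-1,0,0,0,0]]]'
python3 -m handwheel '[[[-1,0,0.002,0,0],[-1,0,0,0,0]]]'
python3 -m handwheel '[[[-1,0,0.002,0,0],[-1,0,0,0,0]]]'
```

```text
clock: 8.32
position: [0.5141, -0.0204, 0.1192]
ee_rot: [-1.57, -0.062, 0.063]
ft_force: [0.1, 0.3, -2.6]
opening: 0.0074
clock: 8.57
position: [0.5142, -0.0204, 0.1166]
ee_rot: [-1.57, -0.063, 0.062]
ft_force: [-0.3, 0.4, -1.2]
opening: 0.0072
clock: 8.82
position: [0.514, -0.0204, 0.1143]
ee_rot: [-1.57, -0.063, 0.063]
ft_force: [0.7, -0.4, -2.1]
opening: 0.007
clock: 9.07
position: [0.514, -0.0204, 0.1121]
ee_rot: [-1.57, -0.062, 0.063]
ft_force: [0.1, -0.7, -2.6]
opening: 0.0071
```

```bash
python3 -m handwheel '[[[-1,0,0.0015,0,0],[-1,0,0,0,0]]]'
python3 -m handwheel '[[[-1,0,0.0015,0,0],[-1,0,0,0,0]]]'
python3 -m handwheel '[[[-1,0,0.001,0,0],[-1,0,0,0,0]]]'
```

```text
clock: 9.32
position: [0.5142, -0.0204, 0.1116]
ee_rot: [-1.57, -0.063, 0.062]
ft_force: [-3.1, 1.0, 5.1]
opening: 0.0071
clock: 9.57
position: [0.5147, -0.0204, 0.1115]
ee_rot: [-1.57, -0.064, 0.061]
ft_force: [-5.5, 1.0, 18.4]
opening: 0.0069
clock: 9.82
position: [0.515, -0.0204, 0.1114]
ee_rot: [-1.57, -0.065, 0.06]
ft_force: [-7.1, 1.2, 26.1]
opening: 0.0071
```

The lower edge is in the lip's V: contact at TCP z .1116, as predicted. Next I'll ease off, then open while moving toward the slope so the plate leans down on the far finger.

```bash
python3 -m handwheel '[[[-1,0,-0.0035,0,0],[-1,0,0,0,0],[-0.6,0.005,0,0,0],[-0.5,0.007,0,0,0],[-0.5,0.007,0,0,0]]]' 20
python3 -m handwheel '[[[-0.5,0.003,0.004,0,0],[-0.4,0.003,0.006,0,0],[-0.3,0.003,0.006,0,0],[-0.2,0.003,0.006,0,0],[-0.2,0.003,0.003,0,0]]]'
python3 - <<'E'
from h import *
from cell import bot
s=bot.state();print(np.round(s["position"],4),s["opening"],np.round(s["ft_force"],1))
f=bot.grab_frame("side");P=cloud(f);pickle.dump(f,open("t1.pkl","wb"))
cv2.imwrite("pics/t1.png",cv2.resize(f["img"][110:270,190:350,::-1],None,fx=3.5,fy=3.5,interpolation=cv2.INTER_CUBIC))
E
```

```text
clock: 10.45
position: [0.5336, -0.0188, 0.1117]
ee_rot: [-1.57, -0.063, 0.063]
ft_force: [-0.2, 0.6, -0.5]
opening: 0.0215
clock: 11.08
position: [0.5557, -0.0174, 0.0972]
ee_rot: [-1.571, -0.08, 0.046]
ft_force: [21.1, 7.3, 77.6]
opening: 0.0338
[ 0.5557 -0.0174  0.0972] 0.03378894048290973 [21.1  7.3 77.6]
```

View pics/t1.png

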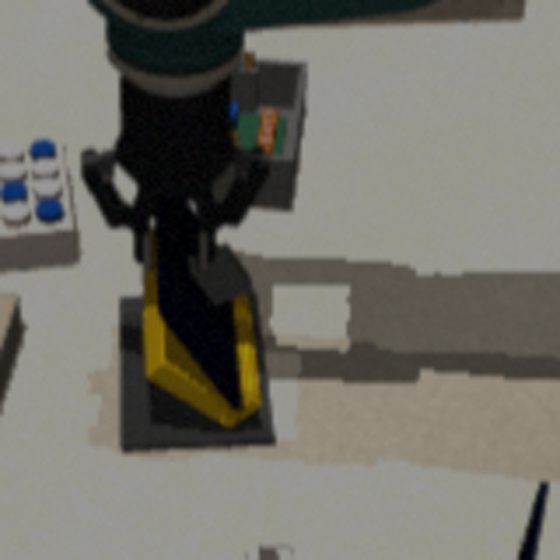

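The force reads 78 N: the robot-side finger is pressing on the plate or bar. The picture shows the plate already lying back on the slope, with the bar at (225,285). I'll go straight up.

```bash
python3 -m handwheel '[[[-0.2,0,-0.008,0,0],[-0.2,0,-0.008,0,0],[-0.2,0,-0.008,0,0]]]'
python3 -m handwheel '[[[-0.2,0.0,-0.01,0,0],[-0.2,0,0,0,0]]]'
python3 - <<'E'
from h import *
from cell import bot
s=bot.state();print(np.round(s["position"],4),s["opening"],np.round(s["ft_force"],1))
f=bot.grab_frame("side");P=cloud(f);pickle.dump(f,open("t2.pkl","wb"))
cv2.imwrite("pics/t2.png",cv2.resize(f["img"][110:250,190:330,::-1],None,fx=4,fy=4,interpolation=cv2.INTER_CUBIC))
E
```

```text
clock: 11.5
position: [0.5476, -0.0177, 0.1104]
ee_rot: [-1.57, -0.062, 0.063]
ft_force: [-0.2, 0.7, -1.1]
opening: 0.0343
clock: 11.75
position: [0.5482, -0.0177, 0.1214]
ee_rot: [-1.57, -0.063, 0.062]
ft_force: [0.9, 0.7, 1.0]
opening: 0.0342
[ 0.5482 -0.0177  0.1214] 0.03417305207585294 [0.9 0.7 1. ]
```

View pics/t2.png

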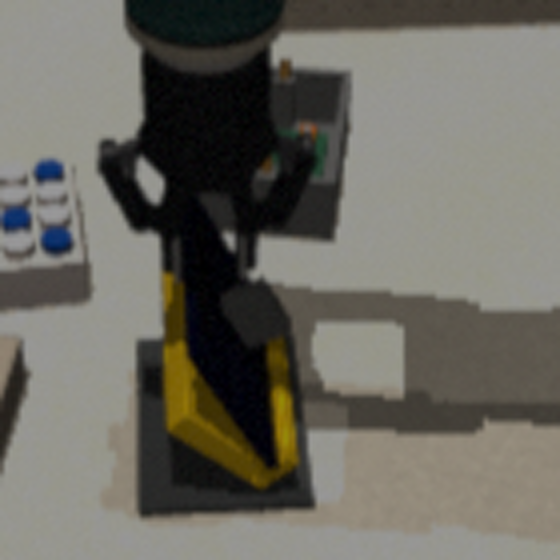

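```bash
cat > pl.py <<'E'
from h import *
def plate(f,zmax=.17):
    P=cloud(f);B=f["img"].astype(int);m=(B[...,2]>B[...,0]+8)&(B.max(2)<110)&(abs(P[...,0]-.545)<.07)&(abs(P[...,1]+.02)<.11)&(P[...,2]>.04)&(P[...,2]<zmax)
    p=P[m];c=np.median(p,0);n=None
    for t in(.02,.008,.004):
        q=p if n is None else p[abs((p-c)@n)<t]
        c=q.mean(0);n=np.linalg.svd(q-c,full_matrices=0)[2][2]
    n*=np.sign(n[2]);print("plate pts",len(q),"n",n.round(3),"tilt of plate from vertical",round(np.degrees(np.arcsin(n[2])),1),"c",c.round(4),"zmax",np.percentile(q[:,2],99.5).round(4),"y",np.percentile(q[:,1],[.5,99.5]).round(4),"x",np.percentile(q[:,0],[.5,99.5]).round(4))
    return q,n
E
python3 - <<'E'
from pl import *
f=pickle.load(open("t2.pkl","rb"));plate(f)
P=cloud(f);m=(abs(P[...,0]-.548)<.05)&(abs(P[...,1]+.018)<.015)&(P[...,2]>.13)&(P[...,2]<.2)
p=P[m];
for x in np.arange(.5,.6,.006):
    q=p[abs(p[:,0]-x)<.003]; 
    if len(q): print(round(x,3),len(q),q[:,2].min().round(3),q[:,1].max().round(3))
E
```

```text
plate pts 117 n [-0.892 -0.072  0.446] tilt of plate from vertical 26.5 c [0.5384 0.0359 0.1165] zmax 0.1527 y [-0.0884  0.0667] x [0.5085 0.5615]
0.5 4 0.193 -0.006
0.506 6 0.19 -0.005
0.512 22 0.13 -0.008
0.518 25 0.13 -0.005
0.524 34 0.148 -0.003
0.53 26 0.147 -0.005
0.548 9 0.13 -0.004
0.554 15 0.137 -0.003
0.56 14 0.148 -0.005
0.566 23 0.148 -0.003
0.572 12 0.153 -0.003
0.578 27 0.154 -0.004
0.584 11 0.187 -0.005
```

The plate leans at 26.5° on the far finger, with the tips at about .147 and the bar under the near finger. That bar contact was the press. I'll open fully while keeping the far finger in place, so the near finger clears the bar, then carry on lowering.

```bash
python3 -m handwheel '[[[0.1,-0.0064,0.002,0,0],[0.4,-0.0064,0.003,0,0],[0.7,-0.0064,0.003,0,0],[1,-0.0064,0.003,0,0],[1,0,0,0,0]]]'
python3 - <<'E'
from pl import *
from cell import bot
s=bot.state();print(np.round(s["position"],4),s["opening"],np.round(s["ft_force"],1))
f=bot.grab_frame("side");plate(f);P=cloud(f);m=(abs(P[...,0]-.52)<.08)&(abs(P[...,1]+.018)<.015)&(P[...,2]>.13)&(P[...,2]<.2)
p=P[m];
for x in np.arange(.45,.6,.006):
    q=p[abs(p[:,0]-x)<.003]; 
    if len(q): print(round(x,3),len(q),q[:,2].min().round(3),q[:,1].max().round(3))
E
```

```text
clock: 12.42
position: [0.5219, -0.0198, 0.1096]
ee_rot: [-1.57, -0.062, 0.063]
ft_force: [0.4, 0.6, -0.7]
opening: 0.0853
[ 0.5219 -0.0198  0.1096] 0.08528657907773224 [ 0.4  0.6 -0.7]
plate pts 95 n [-0.894 -0.077  0.442] tilt of plate from vertical 26.2 c [0.5437 0.0276 0.1269] zmax 0.1535 y [-0.0777  0.0669] x [0.5082 0.5653]
0.45 6 0.191 -0.01
0.456 5 0.193 -0.009
0.462 15 0.189 -0.013
0.468 36 0.155 -0.008
0.474 43 0.147 -0.008
0.48 25 0.148 -0.008
0.486 1 0.198 -0.01
0.51 4 0.13 -0.013
0.516 7 0.13 -0.013
0.546 6 0.131 -0.005
0.552 13 0.138 -0.005
0.558 18 0.148 -0.005
0.564 22 0.148 -0.003
0.57 22 0.154 -0.003
0.576 30 0.153 -0.003
0.582 14 0.186 -0.005
```

```bash
python3 -m handwheel '[[[1,0.003,0.004,0,0],[1,0.005,0.004,0,0],[1,0.005,0.004,0,0],[1,0.005,0.004,0,0],[1,0.005,0.004,0,0]]]'
python3 -m handwheel '[[[1,0.005,0.003,0,0],[1,0.005,0.002,0,0],[1,0.005,0,0,0],[1,0.003,0,0,0],[1,0,0,0,0]]]'
python3 - <<'E'
from pl import *
from cell import bot
f=bot.grab_frame("side");plate(f)
f=bot.grab_frame("scene");plate(f)
E
```

```text
clock: 13.1
position: [0.5457, -0.0178, 0.0894]
ee_rot: [-1.57, -0.062, 0.063]
ft_force: [0.8, 0.1, -0.5]
opening: 0.0856
clock: 13.72
position: [0.5634, -0.0165, 0.0849]
ee_rot: [-1.57, -0.063, 0.063]
ft_force: [-0.1, -0.9, -0.7]
opening: 0.0858
plate pts 431 n [-0.701 -0.057  0.711] tilt of plate from vertical 45.3 c [0.55   0.0377 0.0917] zmax 0.1306 y [-0.0954  0.0687] x [0.507  0.5913]
plate pts 329 n [-0.699 -0.057  0.712] tilt of plate from vertical 45.4 c [0.5573 0.0232 0.0967] zmax 0.1317 y [-0.1032  0.0655] x [0.5059 0.6014]
```

The cover lies on the slope at 45.3° (both cameras agree), its top at .131, and it is released. I'll lift clear, turn the jaws 90°, go over the bar and take a close look.

```bash
python3 -m handwheel '[[[1,0.001,-0.01,0,0],[1,0,-0.025,0,0],[1,0,-0.03,0,0],[1,0,-0.03,0,10.5],[1,0,0,0,10.5]]]'
python3 -m handwheel '[[[1,0,0,0,10.5],[1,0,0,0,10.5],[1,0,0,0,10.5],[1,0,0,0,10.5],[1,0,0,0,10.5]]]'
python3 -m handwheel '[[[1,0,0,0,10.5],[1,0,0,-0.015,6],[0.5,0.001,0,-0.015,0],[0.2,0,0,0,0],[0.2,0,0,0,0]]]'
python3 - <<'E'
from pl import *
from cell import bot
s=bot.state();print(np.round(s["position"],4),s["opening"],np.round(s["ft_force"],1),np.round(Ro.from_rotvec(s["ee_rot"]).as_matrix(),3).tolist(),np.round(s["qpos"],2))
fs=[bot.grab_frame(n) for n in("wrist","side","scene")];pickle.dump(fs,open("b1.pkl","wb"))
plate(fs[1]);plate(fs[2])
a=np.radians(4.5);ex=np.array([np.cos(a),np.sin(a),0]);ey=np.array([-np.sin(a),np.cos(a),0]);n=(-ex+[0,0,1])/2**.5;u=(ex+[0,0,1])/2**.5
seat=np.array([.544,-.019,0])+.0124*ex+[0,0,.0824]
for f in fs[1:]:
    P=cloud(f);q=P-seat;h=q@n;l=q@ey;v=q@u
    m=(h>.015)&(h<.05)&(abs(l)<.03)&(abs(v)<.04)&(P[...,2]<.15)
    print("bar",m.sum(),"h",np.percentile(h[m],[2,98]).round(4),"lat",np.percentile(l[m],[3,97]).round(4),"up",np.percentile(v[m],[3,97]).round(4))
    m=(abs(h-.008)<.004)&(abs(l)<.1)&(abs(v)<.07);print("face",m.sum(),"lat",np.percentile(l[m],[1,99]).round(4),"up",np.percentile(v[m],[1,99]).round(4))
cv2.imwrite("pics/b1.png",fs[0]["img"][:,:,::-1])
E
```

```text
clock: 14.45
position: [0.5653, -0.0165, 0.1835]
ee_rot: [-1.558, 0.226, -0.233]
ft_force: [-0.4, -0.0, -0.1]
opening: 0.0854
clock: 15.08
position: [0.5644, -0.0164, 0.1807]
ee_rot: [-1.358, 0.938, -0.939]
ft_force: [0.1, 0.1, 0.3]
opening: 0.0857
clock: 15.7
position: [0.5349, -0.0213, 0.1802]
ee_rot: [-1.246, 1.149, -1.15]
ft_force: [-0.2, 0.7, 0.0]
opening: 0.0511
[ 0.5349 -0.0213  0.1802] 0.051063119002459946 [-0.2  0.7  0. ] [[0.081, 0.001, 0.997], [-0.997, -0.0, 0.081], [0.0, -1.0, 0.001]] [-0.09 -0.18  1.78  0.    1.55  1.4 ]
plate pts 604 n [-0.699 -0.056  0.713] tilt of plate from vertical 45.4 c [0.5606 0.0068 0.0996] zmax 0.1301 y [-0.0977  0.0675] x [0.507  0.5982]
plate pts 521 n [-0.699 -0.053  0.713] tilt of plate from vertical 45.5 c [ 0.5636 -0.0048  0.101 ] zmax 0.1315 y [-0.105  0.065] x [0.5068 0.6006]
bar 181 h [0.0154 0.0427] lat [-0.0058  0.0095] up [-0.0217  0.0205]
face 1226 lat [-0.0831  0.0847] up [-0.0635  0.0583]
bar 129 h [0.017 0.042] lat [-0.01   0.005] up [-0.02    0.0231]
face 794 lat [-0.0876  0.081 ] up [-0.0634  0.061 ]
```

View pics/b1.png

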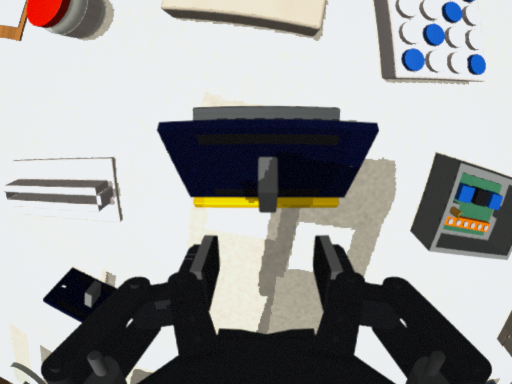

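The cover lies squarely on the cradle with its bar outward at (267,183) in the wrist view, centred between the fingers. I'll descend and grip the bar lightly.

```bash
python3 -m handwheel '[[[0.2,-0.0015,0.02,-0.0018,0],[0.2,0,0.03,0,0],[0.2,0,0.03,0,0],[0.1,0,0.025,0,0],[0,0,0.01,0,0]]]'
python3 -m handwheel '[[[-0.2,0,0.005,0,0],[-0.2,0,0,0,0],[-1,0,0,0,0],[-1,0,0,0,0],[-1,0,0,0,0]]]' 20
python3 -m handwheel '[[[-1,0,0,0,0]]]'
```

```text
clock: 16.48
position: [0.5316, -0.0198, 0.0621]
ee_rot: [-1.248, 1.153, -1.148]
ft_force: [0.0, 0.3, 0.2]
opening: 0.0429
clock: 17.1
position: [0.5332, -0.0202, 0.0608]
ee_rot: [-1.245, 1.149, -1.151]
ft_force: [-1.4, -1.9, 5.9]
opening: 0.0158
clock: 17.23
position: [0.5332, -0.0202, 0.0607]
ee_rot: [-1.245, 1.149, -1.151]
ft_force: [-1.5, -3.4, 6.0]
opening: 0.0159
```

```bash
python3 -m handwheel '[[[-1,0,-0.004,0,0],[-1,0,-0.01,0,0],[-1,0,-0.02,0,0],[-1,0,-0.03,0,0],[-1,0,-0.03,0,0]]]' 20
python3 -m handwheel '[[[-1,0,-0.02,0,0],[-1,0,0,0,0],[-1,0,0,0,0]]]' 20
python3 - <<'E'
from pl import *
from cell import bot
s=bot.state();print(np.round(s["position"],4),s["opening"],np.round(s["ft_force"],1))
fs=[bot.grab_frame(n) for n in("wrist","side","scene")];pickle.dump(fs,open("l1.pkl","wb"))
for f in fs[1:]: 
    q,n=plate(f,.3)
E
```

```text
clock: 17.85
position: [0.5328, -0.0199, 0.1562]
ee_rot: [-1.245, 1.15, -1.151]
ft_force: [0.4, -0.0, -1.6]
opening: 0.0157
clock: 18.23
position: [0.5324, -0.0199, 0.1727]
ee_rot: [-1.247, 1.151, -1.15]
ft_force: [0.2, -0.1, -2.7]
opening: 0.0157
[ 0.5324 -0.0199  0.1727] 0.015666140685879612 [ 0.2 -0.1 -2.7]
plate pts 586 n [-0.698 -0.057  0.714] tilt of plate from vertical 45.5 c [0.5611 0.0148 0.2133] zmax 0.2412 y [-0.0932  0.0716] x [0.5037 0.5979]
plate pts 506 n [-0.691 -0.052  0.721] tilt of plate from vertical 46.1 c [0.5672 0.0009 0.217 ] zmax 0.2425 y [-0.1028  0.0682] x [0.5047 0.601 ]
```

Gripped at 15.7 mm and lifted, but the cover still hangs at 45°. The tool can't tilt, so I'll level the cover by pivoting it about the bar between the lightly closed pads: press its lower edge gently on free bench at (.41,-.10).

```bash
python3 -m handwheel '[[[-1,0.0175,0,-0.032,0],[-1,0.0175,0,-0.032,0],[-1,0.0175,0,-0.032,0],[-1,0.0175,0,-0.032,0],[-1,0,0.02,0,0]]]' 20
python3 -m handwheel '[[[-1,0,0.04,0,0],[-1,0,0.04,0,0],[-1,0,0.03,0,0],[-1,0,0.012,0,0],[-1,0,0,0,0]]]' 20
python3 -m handwheel '[[[-1,0,0.006,0,0],[-1,0,0.005,0,0],[-1,0,0.004,0,0],[-1,0,0,0,0]]]' 20
python3 - <<'E'
from h import *
from cell import bot
s=bot.state();print(np.round(s["position"],4),s["opening"],np.round(s["ft_force"],1))
f=bot.grab_frame("side");pickle.dump(f,open("v1.pkl","wb"))
cv2.imwrite("pics/v1.png",cv2.resize(f["img"][100:290,200:400,::-1],None,fx=3,fy=3,interpolation=cv2.INTER_CUBIC))
E
```

```text
clock: 19.0
position: [0.4101, -0.101, 0.1544]
ee_rot: [-1.244, 1.149, -1.154]
ft_force: [0.7, 1.3, -2.6]
opening: 0.0157
clock: 19.62
position: [0.4106, -0.0997, 0.0313]
ee_rot: [-1.247, 1.151, -1.149]
ft_force: [-0.4, 0.8, -1.0]
opening: 0.0157
clock: 20.12
position: [0.4129, -0.1, 0.0191]
ee_rot: [-1.242, 1.146, -1.153]
ft_force: [4.6, 5.1, 13.3]
opening: 0.0157
[ 0.4129 -0.1     0.0191] 0.015653276427991778 [ 4.6  5.1 13.3]
```

View pics/v1.png

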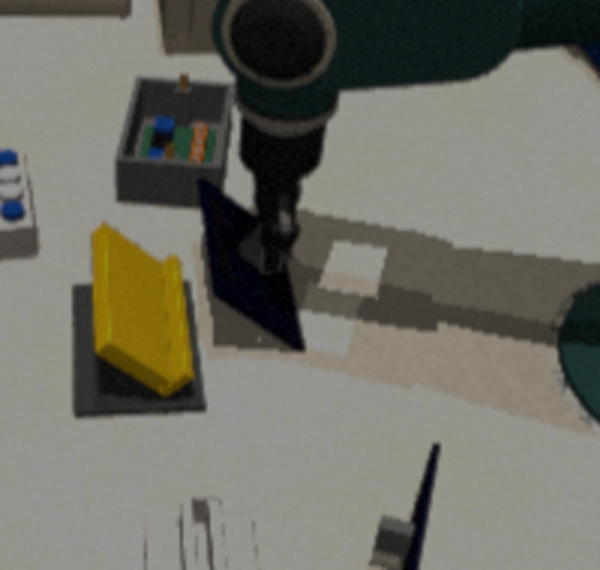

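Contact came where predicted, but friction locks pure pressing: the lever is 19 mm sideways against 66 mm down. The lower edge should stay put while the bar swings over it toward +x. I'll first back off 50 mm toward the base to keep clear of the cradle foot.

```bash
python3 -m handwheel '[[[-1,0,-0.012,0,0],[-1,0,0,-0.025,0],[-1,0,0,-0.025,0],[-1,0,0.006,0,0],[-1,0,0.003,0,0]]]' 20
python3 -m handwheel '[[[-1,0,0.002,0.003,0],[-1,0,0.003,0.005,0],[-1,0,0.003,0.005,0]]]' 20
python3 -m handwheel '[[[-1,0,0.003,0.005,0],[-1,0,0.003,0.005,0]]]' 20
python3 - <<'E'
from h import *
from cell import bot
f=bot.grab_frame("side");pickle.dump(f,open("v2.pkl","wb"))
P=cloud(f);B=f["img"].astype(int);m=(B[...,2]>B[...,0]+8)&(B.max(2)<110)&(abs(P[...,0]-.39)<.1)&(abs(P[...,1]+.1)<.1)&(P[...,2]>.005)&(P[...,2]<.12)
p=P[m];c=np.median(p,0);n=None
for t in(.02,.008,.004):
    q=p if n is None else p[abs((p-c)@n)<t]
    c=q.mean(0);n=np.linalg.svd(q-c,full_matrices=0)[2][2]
n*=np.sign(n[2]);print(len(q),n,np.degrees(np.arccos(n[2])),np.percentile(q,[1,99],axis=0))
E
```

```text
clock: 20.8
position: [0.3612, -0.104, 0.0198]
ee_rot: [-1.246, 1.15, -1.151]
ft_force: [0.7, -0.5, -2.6]
opening: 0.0156
clock: 21.18
position: [0.3748, -0.1029, 0.012]
ee_rot: [-1.246, 1.15, -1.15]
ft_force: [-0.8, 1.4, 3.9]
opening: 0.0158
clock: 21.42
position: [0.3839, -0.1021, 0.0053]
ee_rot: [-1.247, 1.151, -1.15]
ft_force: [-2.1, -1.0, 3.0]
opening: 0.0156
577 [-0.36699831 -0.02918585  0.92976364] 21.60199921278067 [[ 0.33672647 -0.17429239  0.00740224]
 [ 0.45052883 -0.01325072  0.05079281]]
```

It pivots well and the tilt is now 21.6°. I'll continue the arc to flat.

```bash
python3 -m handwheel '[[[-1,0,0.004,0.005,0],[-1,0,0.005,0.0045,0],[-1,0,0.005,0.004,0],[-1,0,0.003,0.002,0],[-1,0,0,0,0]]]' 20
python3 - <<'E'
from h import *
from cell import bot
f=bot.grab_frame("side");pickle.dump(f,open("v2.pkl","wb"))
P=cloud(f);B=f["img"].astype(int);m=(B[...,2]>B[...,0]+8)&(B.max(2)<110)&(abs(P[...,0]-.39)<.1)&(abs(P[...,1]+.1)<.1)&(P[...,2]>.0)&(P[...,2]<.12)
p=P[m];c=np.median(p,0);n=None
for t in(.02,.008,.004):
    q=p if n is None else p[abs((p-c)@n)<t]
    c=q.mean(0);n=np.linalg.svd(q-c,full_matrices=0)[2][2]
n*=np.sign(n[2]);print(len(q),n,np.degrees(np.arccos(n[2])),np.percentile(q,[1,99],axis=0))
E
```

```text
clock: 22.1
position: [0.3993, -0.1008, -0.0115]
ee_rot: [-1.246, 1.151, -1.15]
ft_force: [0.7, -0.5, -2.3]
opening: 0.0159
610 [-0.05382793 -0.00544126  0.9985354 ] 3.1013448369417334 [[ 0.33948774 -0.17510981  0.00566092]
 [ 0.46065055 -0.01253938  0.01500725]]
```

```bash
python3 -m handwheel '[[[-1,0,0.002,0.001,0],[-1,0,0.0015,0,0],[-1,0,0,0,0]]]' 20
python3 -m handwheel '[[[-1,0,0.0015,0,0],[-1,0,0,0,0]]]' 20
python3 - <<'E'
from h import *
from cell import bot
s=bot.state();print(np.round(s["position"],4),np.round(s["torque"],3),np.round(s["ft_force"],1))
for k in("side","scene"):
    f=bot.grab_frame(k)
    P=cloud(f);B=f["img"].astype(int);m=(B[...,2]>B[...,0]+8)&(B.max(2)<110)&(abs(P[...,0]-.39)<.1)&(abs(P[...,1]+.1)<.1)&(P[...,2]>.0)&(P[...,2]<.12)
    p=P[m];c=np.median(p,0);n=None
    for t in(.02,.008,.004):
        q=p if n is None else p[abs((p-c)@n)<t]
        c=q.mean(0);n=np.linalg.svd(q-c,full_matrices=0)[2][2]
    n*=np.sign(n[2]);print(len(q),n,np.degrees(np.arccos(n[2])),np.percentile(q,[1,99],axis=0).round(4).tolist(), rect(q))
E
```

```text
clock: 22.52
position: [0.4007, -0.1008, -0.0144]
ee_rot: [-1.245, 1.149, -1.151]
ft_force: [2.9, 1.4, 1.6]
opening: 0.0156
clock: 22.78
position: [0.4009, -0.1009, -0.0152]
ee_rot: [-1.245, 1.149, -1.151]
ft_force: [-1.7, 3.3, 15.9]
opening: 0.016
[ 0.4009 -0.1009 -0.0152] [ 0.511  0.397 -0.034] [-1.7  3.3 15.9]
606 [-7.54703603e-04 -4.11261968e-03  9.99991258e-01] 0.23957118776553785 [[0.3396, -0.1758, 0.0033], [0.4602, -0.0132, 0.0094]] (array([400.4, -97.1]), array([115.6, 170.4]), 4.6)
843 [-4.95161674e-03 -3.25293350e-04  9.99987688e-01] 0.28431945274521175 [[0.3396, -0.1826, 0.0032], [0.4629, -0.0166, 0.0106]] (array([ 401.6, -101.6]), array([121.3, 171.8]), 4.5)
```

The cover is flat: tilt is under 0.3° in both cameras, with 15.9 N down. Seated, the TCP z should be 0.060-0.0152 = 0.045. I'll firm the grip and lift, then use the wrist camera to find the cover's holes and the pins in the same frame.

```bash
python3 -m handwheel '[[[-1,0,0,0,0],[-1,0,0,0,0],[-1,0,-0.02,0,0],[-1,0,-0.03,0,0],[-1,0,-0.04,0,0]]]' 50
python3 -m handwheel '[[[-1,0,-0.04,0,0],[-1,0,-0.02,0,0],[-1,0,0,0,0],[-1,0,0,0,0]]]' 50
cat > wr.py <<'E'
from h import *
def wcloud(f):
    d=f["depth"];v,u=np.mgrid[:d.shape[0],:d.shape[1]];K=f["mtx"]
    a=(u-K[0,2])/K[0,0];b=(v-K[1,2])/K[1,1];th=np.hypot(a,b);k=np.tan(th)/np.maximum(th,1e-9)
    P=(np.stack([a*k*d,b*k*d,d],-1)-f["t"])@f["R"];P[d<=0]=np.nan;return P
def wproj(f,X):
    c=f["R"]@X+f["t"];r=np.hypot(c[0],c[1]);th=np.arctan2(r,c[2]);K=f["mtx"]
    return K[:2,2]+K[0,0]*th*c[:2]/r
def wray(f,uv,z):
    K=f["mtx"];a,b=(np.asarray(uv,float)-K[:2,2])/K[0,0];th=np.hypot(a,b);k=np.tan(th)/max(th,1e-9)
    d=f["R"].T@np.array([a*k,b*k,1]);o=-f["R"].T@f["t"];return o+d*(z-o[2])/d[2]
E
python3 - <<'E'
from wr import *
from cell import bot
s=bot.state();print(np.round(s["position"],4),np.round(s["ft_force"],1),np.round(Ro.from_rotvec(s["ee_rot"]).as_matrix(),3)[:,0])
f=bot.grab_frame("wrist");pickle.dump(f,open("wl.pkl","wb"));P=wcloud(f)
zt=s["position"][2]+.0152+.008
B=f["img"].astype(int)
m=(abs(P[...,2]-zt)<.006)&(B.max(2)<110);p=P[m];print(zt,len(p),rect(p),np.nanmedian(p[:,2]))
T=np.array(s["position"]);a=np.radians(4.5)
for sg in(1,-1):
    X=T+sg*.07*np.array([-np.sin(a),np.cos(a),0]);X[2]=zt
    uv=wproj(f,X);u,v=uv.astype(int);w=B.sum(2)[v-9:v+10,u-9:u+10];print(uv.round(1),w[::2,::2].tolist())
hp=[wproj(f,np.array(x)).round(0).tolist() for x in((.5125,-.2485,.078),(.4975,-.388,.078))];print("pins at",hp)
E
```

```text
clock: 23.5
position: [0.3993, -0.1006, 0.0735]
ee_rot: [-1.247, 1.153, -1.149]
ft_force: [0.7, -0.4, -2.4]
opening: 0.0153
clock: 24.0
position: [0.3997, -0.1006, 0.1319]
ee_rot: [-1.247, 1.152, -1.149]
ft_force: [0.4, -0.2, -2.9]
opening: 0.0155
[ 0.3997 -0.1006  0.1319] [ 0.4 -0.2 -2.9] [ 0.08  -0.997 -0.001]
0.15512902999640005 37537 (array([330.1,  24.5]), array([173.1, 490. ]), 29.6) 0.15525238838192224
[145.6 241.1] [[70, 73, 84, 77, 78, 85, 74, 83, 76, 71], [78, 85, 73, 149, 207, 203, 93, 81, 66, 88], [71, 74, 97, 630, 705, 691, 648, 312, 91, 78], [74, 41, 69, 608, 714, 715, 719, 711, 519, 108], [78, 29, 10, 323, 711, 720, 718, 718, 713, 424], [73, 18, 13, 85, 599, 717, 718, 717, 713, 693], [66, 29, 31, 27, 156, 594, 712, 715, 714, 715], [77, 29, 29, 28, 20, 107, 414, 614, 666, 670], [60, 76, 34, 36, 35, 27, 34, 107, 145, 141], [68, 72, 69, 22, 18, 31, 29, 19, 29, 48]]
[385.9 241.7] [[42, 54, 49, 25, 22, 36, 36, 45, 42, 65], [33, 30, 41, 26, 48, 86, 114, 101, 45, 47], [39, 32, 46, 226, 400, 430, 469, 539, 69, 47], [36, 64, 356, 463, 464, 481, 619, 502, 42, 37], [48, 331, 482, 490, 563, 705, 709, 303, 25, 29], [145, 472, 494, 528, 712, 713, 567, 86, 18, 16], [265, 469, 491, 703, 711, 562, 140, 18, 15, 21], [300, 434, 523, 619, 341, 110, 39, 27, 21, 29], [41, 98, 124, 97, 23, 34, 22, 25, 26, 51], [37, 38, 18, 30, 26, 24, 37, 25, 54, 48]]
pins at [[454.0, 82.0], [545.0, 128.0]]
```

```bash
python3 -m handwheel '[[[-1,0.03,0,-0.003,0],[-1,0.045,0,-0.0035,0],[-1,0.05,0,-0.004,0],[-1,0.05,0,-0.004,0],[-1,0.042,0,-0.003,0]]]' 50
python3 -m handwheel '[[[-1,0,0,0,5.3],[-1,0,0,0,5.3],[-1,0,0.025,0,0],[-1,0,0.025,0,0],[-1,0,0.007,0,0]]]' 50
python3 -m handwheel '[[[-1,0,0,0,0],[-1,0,0,0,0]]]' 50
cat > fit.py <<'E'
from wr import *
from cell import bot
import sys
s=bot.state();T=np.array(s["position"]);R=Ro.from_rotvec(s["ee_rot"]).as_matrix();print("T",T.round(4),"F",np.round(s["ft_force"],1),"xtool",R[:,0].round(3))
f=bot.grab_frame("wrist");pickle.dump(f,open(sys.argv[1]+".pkl","wb"))
g=f["img"].astype(int).sum(2);ex,ez=R[:,0],R[:,2];zb=T[2]+.0152
hs=[]
for sg in(1,-1):
    X=T+sg*.07*ex;X[2]=zb+.004;uv=wproj(f,X);u,v=uv.round().astype(int);w=g[v-14:v+15,u-14:u+15]
    n,lab,st,ce=cv2.connectedComponentsWithStats((w>150).astype(np.uint8));k=1+st[1:,4].argmax()
    c=ce[k]+[u-14,v-14];h=wray(f,c,zb+.004);hs.append(h);print("hole",uv.round(1),c.round(1),st[k],"world",h.round(4),"tool x,z",((h-T)@ex).round(4),((h-T)@ez).round(4))
P=wcloud(f);q=P[np.nan_to_num(P[...,2])>0.066];
ps=[]
for y0 in(-.2485,-.388):
    m=(abs(P[...,1]-y0)<.015)&(abs(P[...,0]-.505)<.025)&(P[...,2]>.072)&(P[...,2]<.084)
    vv,uu=np.nonzero(m);q=P[m];
    if len(q)==0: print("no pin",wproj(f,np.array([.505,y0,.078])));continue
    top=q[:,2]>np.percentile(q[:,2],60)-.002
    c,r=cv2.minEnclosingCircle((q[top][:,:2]*1000).astype(np.float32))
    print("pin",len(q),"uv",uu.mean().round(1),vv.mean().round(1),"mean",q.mean(0).round(4),"top",q[top].mean(0).round(4),"circ",np.round(c,1),round(r,1));ps.append(np.r_[np.array(c)/1000,.078])
if len(ps)==2:
    hc=(hs[0]+hs[1])/2;pc=(ps[0]+ps[1])/2
    ah=np.degrees(np.arctan2(*(hs[1]-hs[0])[[1,0]]));ap=np.degrees(np.arctan2(*(ps[1]-ps[0])[[1,0]]))
    if abs(ah-ap)>90: ah+=180
    d=pc-hc;print("spacing",np.linalg.norm((hs[1]-hs[0])[:2]),np.linalg.norm((ps[1]-ps[0])[:2]),"angles h,p",(ah+180)%360-180,(ap+180)%360-180,"shift tool x,z",(d@ex).round(4),(d@ez).round(4))
E
python3 fit.py f1
```

```text
clock: 24.68
position: [0.3994, -0.32, 0.1321]
ee_rot: [-1.246, 1.153, -1.149]
ft_force: [0.6, 0.8, -2.5]
opening: 0.0154
clock: 25.3
position: [0.3991, -0.3176, 0.0741]
ee_rot: [-1.158, 1.29, -1.283]
ft_force: [1.0, -0.6, -3.3]
opening: 0.0151
clock: 25.55
position: [0.4004, -0.3187, 0.0776]
ee_rot: [-1.157, 1.285, -1.287]
ft_force: [-0.0, -0.3, -2.4]
opening: 0.0152
T [ 0.4004 -0.3187  0.0776] F [-0.  -0.3 -2.4] xtool [-0.105 -0.994  0.001]
hole [383.4 238.3] [383.3 241. ] [  7  11  16  13 144] world [ 0.3912 -0.3884  0.0968] tool x,z 0.0703 -0.0018
hole [147.7 238.1] [149.  240.2] [  7  10  18  14 173] world [ 0.4063 -0.2496  0.0968] tool x,z -0.0694 -0.0014
pin 105 uv 135.9 63.3 mean [ 0.5099 -0.2534  0.0762] top [ 0.5099 -0.2529  0.0772] circ [ 510.7 -251.2] 5.1
pin 108 uv 367.6 60.9 mean [ 0.4952 -0.3878  0.076 ] top [ 0.4956 -0.3884  0.0772] circ [ 495.9 -389.9] 5.2
spacing 0.13968838940746323 0.13952994912247685 angles h,p -96.20843999740498 -96.10268686570146 shift tool x,z -0.0095 0.1041
```

Holes and pins measure cleanly in the same wrist frame: spacing 139.7 and 139.5 mm, angles within 0.1°, pin radius 5.1 mm. I'll shift over the pins by tool (-9.5, +104.1) mm, then look through the holes.

```bash
python3 -m handwheel '[[[-1,-0.002,0,0.02,0],[-1,-0.003,0,0.03,0],[-1,-0.003,0,0.03,0],[-1,-0.0015,0,0.0191,0],[-1,0,0,0.005,0]]]' 50
python3 -m handwheel '[[[-1,0,0,0,0],[-1,0,0,0,0],[-1,0,0,0,0]]]' 50
python3 - <<'E'
from wr import *
from cell import bot
s=bot.state();T=np.array(s["position"]);R=Ro.from_rotvec(s["ee_rot"]).as_matrix();print("T",T.round(4),"F",np.round(s["ft_force"],1))
f=bot.grab_frame("wrist");pickle.dump(f,open("f2.pkl","wb"));im=f["img"].astype(int);P=wcloud(f)
out=[]
for sg in(1,-1):
    X=T+sg*.07*R[:,0]-.0016*R[:,2];X[2]=T[2]+.0152+.004;u,v=wproj(f,X).round().astype(int)
    out.append(cv2.resize(f["img"][v-20:v+21,u-20:u+21,::-1],(390,390),interpolation=cv2.INTER_CUBIC))
    w=P[v-14:v+15,u-14:u+15]
    m=(w[...,2]>.07)&(w[...,2]<.0835);q=w[m];print(u,v,"pintop pts",len(q),q.mean(0).round(4) if len(q) else "", "exp",X.round(4))
cv2.imwrite("pics/f2.png",np.hstack(out))
E
```

```text
clock: 26.22
position: [0.5057, -0.3199, 0.0766]
ee_rot: [-1.158, 1.286, -1.285]
ft_force: [-0.2, 0.2, -3.0]
opening: 0.0155
clock: 26.6
position: [0.5042, -0.3201, 0.077]
ee_rot: [-1.157, 1.286, -1.287]
ft_force: [-0.6, 0.2, -2.1]
opening: 0.0149
T [ 0.5042 -0.3201  0.077 ] F [-0.6  0.2 -2.1]
383 241 pintop pts 0  exp [ 0.4952 -0.3896  0.0962]
148 240 pintop pts 0  exp [ 0.51   -0.2503  0.0962]
```

View pics/f2.png

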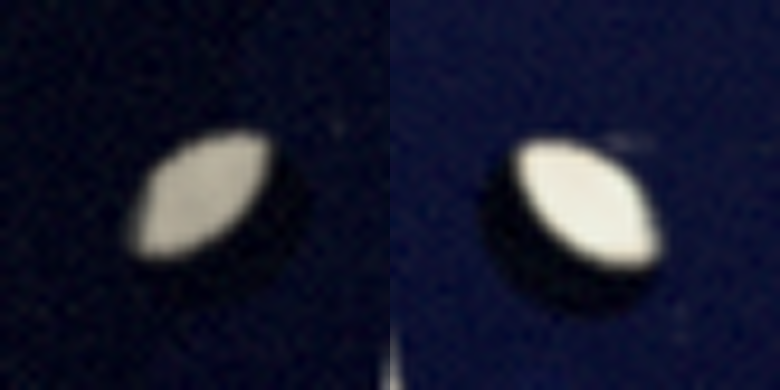

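The view through the holes (left at 200,195; right at 590,205) shows only bench. From this height the slanted ray passes outside the pin tops, so that proves nothing yet. I'll descend to about 3 mm above the pins and check by colour.

```bash
python3 -m handwheel '[[[-1,0,0.006,0.0005,0],[-1,0,0.005,0,0],[-1,0,0,0,0],[-1,0,0,0,0]]]' 50
python3 - <<'E'
from wr import *
from cell import bot
s=bot.state();T=np.array(s["position"]);R=Ro.from_rotvec(s["ee_rot"]).as_matrix();print("T",T.round(4),"F",np.round(s["ft_force"],1))
f=bot.grab_frame("wrist");pickle.dump(f,open("f3.pkl","wb"));im=f["img"].astype(int);P=wcloud(f)
zb=T[2]+.0152
for y,c in((-.3899,.4959),(-.2512,.5107)):
    X=np.array([c,y,zb+.004]);u,v=wproj(f,X).round().astype(int)
    pin=wproj(f,np.array([c,y,.078]));print("pin top expected px",pin.round(1),"hole mid expected",wproj(f,X).round(1))
    for j in range(v-10,v+11,2): print(" ".join("%3d/%2d"%(im[j,i].sum(),im[j,i,0]-im[j,i,2]) for i in range(u-12,u+13,2)))
E
```

```text
clock: 27.15
position: [0.5051, -0.32, 0.0658]
ee_rot: [-1.158, 1.286, -1.286]
ft_force: [-0.1, -0.6, -2.8]
opening: 0.0156
T [ 0.5051 -0.32    0.0658] F [-0.1 -0.6 -2.8]
pin top expected px [379.7 235.8] hole mid expected [383.5 241.1]
 36/-21  38/-17  26/-21  34/-19  39/-16  31/-19  32/-19  47/-19  56/-22  43/-26  37/-28  45/-27  47/-28
 26/-21  21/-21  35/-17  27/-22  28/-21  24/-22  42/-18  46/-16  51/-25  51/-25  50/-25  36/-25  41/-31
 28/-23  38/-21  29/-21  41/-17  29/-20  38/-21  75/-13 157/ 9 343/10 237/-3  57/-23  55/-25  51/-22
 29/-22  44/-18  39/-19  28/-22  70/-12 172/-3 189/-1 334/20 494/24 364/15  29/-11  52/-23  54/-22
 48/-17  41/-21  40/-21  77/-16 190/-2 195/-1 198/ 2 410/18 484/23 275/10  21/-13  37/-14  47/-25
 50/-18  21/-20  50/-18 175/ 1 195/ 1 190/ 0 204/ 3 457/22 440/20 100/ 1  19/-11  16/-14  44/-27
 34/-23  43/-17  96/-9 192/ 3 196/ 3 196/ 0 213/ 2 448/21 210/ 6  26/-14  31/-13   9/-9  54/-23
 30/-20  57/-18 139/-5 193/ 0 196/ 0 187/ 0 177/ 0 177/ 4  36/-7  22/-13  36/-10  16/-13  45/-26
 47/-19  30/-25  59/-10 121/-4 129/-3  83/-8  32/-15  40/-12  20/-1
[... 712 characters left out ...]
1
 34/-13  17/-10 472/20 675/24 656/25 316/ 7 196/ 2 184/-4  96/-31  80/-39  78/-35  79/-38  73/-38
 16/-14  22/-14 191/ 3 655/24 668/23 453/12 200/-2 211/12 200/16  87/-35  72/-41  82/-36  90/-36
 19/-12  20/-11  13/-11 357/16 670/20 514/13 208/-1 190/-1 194/ 0 104/-29  86/-34  79/-37  83/-38
 44/-14  33/-14  15/-13  45/-10 301/ 8 523/11 263/-1 195/ 0 191/ 1 115/-21  75/-36  79/-37  85/-34
 43/-36  20/-11  30/-12  24/-16  37/-13  97/-5 102/-5 107/-4 108/-4  79/-25  73/-38  70/-39  83/-35
 71/-36  33/-23  21/-17  28/-12  34/-16  17/-13  26/-12  23/-15  43/-16  62/-34  90/-35  79/-36  73/-39
 76/-37  74/-36  46/-26  26/-17  32/-9  20/-14  41/-12  24/-14  57/-28  65/-43  77/-38  69/-41  79/-37
```

Run:
```python
from wr import *
f=pickle.load(open("f1.pkl","rb"));im=f["img"].astype(int);P=wcloud(f)
for u0,v0 in((136,63),(368,61)):
    for j in range(v0-8,v0+16,2): print(" ".join("%3d/%2d/%2d"%(im[j,i].sum(),im[j,i,0]-im[j,i,2],P[j,i,2]*1000) for i in range(u0-10,u0+11,2)))
    print()
f=pickle.load(open("f3.pkl","rb"));P=wcloud(f)
for u,v in((383,241),(150,241)):
    print((P[v-10:v+7:2,u-12:u+13:2,2]*1000).round().tolist())
```

```text
515/ 1/59 486/10/59 426/47/77 350/70/78 294/51/59 394/16/76 490/ 5/58 512/ 2/58 520/ 3/57 531/ 3/58 534/ 5/57
491/10/61 498/16/59 511/ 7/60 507/ 6/59 353/20/60 265/91/76 206/49/76 226/42/71 318/28/65 457/13/58 491/ 6/58
484/25/60 511/ 3/59 511/ 2/60 519/ 2/60 381/ 2/59 404/55/57 190/70/77 156/62/73 161/59/69 161/61/66 189/51/63
510/ 4/60 510/ 2/60 517/ 2/59 516/ 3/60 355/ 0/61 409/12/58 237/73/77 148/56/73 149/57/72 151/60/67 151/58/65
510/ 3/60 515/ 1/60 519/ 2/59 518/ 1/60 341/ 0/60 424/21/57 202/80/77 147/54/75 146/52/71 148/54/69 152/51/67
505/ 6/59 512/ 1/59 516/ 3/61 512/ 3/61 388/ 0/61 283/50/58 163/68/76 150/55/74 146/56/71 146/58/67 150/54/65
475/48/60 512/ 3/59 515/ 1/59 518/ 3/58 356/24/60 225/80/77 140/57/75 148/54/72 146/56/70 144/54/67 143/55/65
474/14/60 403/68/76 457/26/60 386/53/76 225/77/77 153/53/76 154/52/74 158/51/70 145/55/66 146/54/65 144/55/61
522/ 2/60 498/ 5/60 473/ 9/60 426/14/60 308/16/74 233/23/70 249/28/68 228/32/67 171/45/62 192/39/62 342/15/59
520/ 2/61 513/ 3/60 517/ 2/60 519/ 2/59 379/ 1/59 485/ 3/58 522/ 4/57 509/ 5/59 520/ 3/59 522/ 4/58 532/ 2/58
526/ 1/59 515/ 2/59 517/ 2/60 516/ 2/59 440/ 2/59 460/ 1/58 532/ 4/57 529/ 5/59 535/ 3/58 538/ 4/59 538/ 2/58
524/ 2/61 515/ 3/59 515/ 1/61 516/ 2/59 429/ 4/59 496/ 2/59 529/ 3/57 525/ 3/58 522/ 2/58 522/ 2/57 523/ 2/59

467/ 2/57 468/ 1/58 470/-1/58 453/ 3/57 368/26/74 348/79/76 400/63/77 401/60/79 389/60/77 429/15/60 457/ 0/60
393/ 3/57 360/13/57 276/43/67 215/61/73 323/111/76 459/35/58 416/ 2/58 429/ 1/58 462/ 1/59 454/11/59 418/12/60
264/50/61 211/75/67 201/77/73 205/81/76 343/89/77 434/ 2/57 427/-1/58 420/ 2/60 466/ 2/59 465/ 0/59 431/36/60Traceback (most recent call last):
  File "<stdin>", line 4, in <module>
  File "<stdin>", line 4, in <genexpr>
ValueError: cannot convert float NaN to integer
```

The measured pose is within 0.3 mm of target. I'll descend slowly and watch the force; the pin tops come at TCP z ≈ 0.063.

```bash
python3 -m handwheel '[[[-1,0,0.002,0,0],[-1,0,0.001,0,0],[-1,0,0,0,0]]]' 50
python3 -m handwheel '[[[-1,0,0.0015,0,0],[-1,0,0,0,0]]]' 50
python3 -m handwheel '[[[-1,0,0.0015,0,0],[-1,0,0,0,0]]]' 50
```

```text
clock: 27.58
position: [0.5051, -0.32, 0.0627]
ee_rot: [-1.158, 1.286, -1.286]
ft_force: [-0.4, 1.0, -1.9]
opening: 0.0154
clock: 27.82
position: [0.5051, -0.32, 0.0612]
ee_rot: [-1.158, 1.287, -1.286]
ft_force: [0.9, 0.6, -2.3]
opening: 0.0152
clock: 28.08
position: [0.5051, -0.32, 0.0597]
ee_rot: [-1.158, 1.287, -1.286]
ft_force: [-0.5, -0.7, -1.5]
opening: 0.0155
```

There is no contact 3 mm below the pin tops, so the pins are in the holes. I'll keep going down to the rim.

```bash
python3 -m handwheel '[[[-1,0,0.002,0,0],[-1,0,0.002,0,0],[-1,0,0.002,0,0],[-1,0,0,0,0]]]' 50
python3 -m handwheel '[[[-1,0,0.002,0,0],[-1,0,0.002,0,0],[-1,0,0.002,0,0],[-1,0,0,0,0]]]' 50
python3 -m handwheel '[[[-1,0,0.0015,0,0],[-1,0,0,0,0]]]' 50
python3 -m handwheel '[[[-1,0,0.001,0,0],[-1,0,0,0,0]]]' 50
```

```text
clock: 28.58
position: [0.505, -0.32, 0.0536]
ee_rot: [-1.158, 1.287, -1.286]
ft_force: [-1.0, -0.5, -2.2]
opening: 0.0155
clock: 29.08
position: [0.505, -0.32, 0.0475]
ee_rot: [-1.158, 1.287, -1.286]
ft_force: [-0.2, 0.9, -1.9]
opening: 0.0153
clock: 29.32
position: [0.5051, -0.32, 0.0462]
ee_rot: [-1.158, 1.286, -1.286]
ft_force: [-0.9, -0.3, -2.5]
opening: 0.0151
clock: 29.58
position: [0.5051, -0.32, 0.0453]
ee_rot: [-1.158, 1.286, -1.286]
ft_force: [0.9, -0.1, -1.9]
opening: 0.0153
```

```bash
python3 -m handwheel '[[[-1,0,0.0008,0,0],[-1,0,0,0,0]]]' 50
python3 -m handwheel '[[[-1,0,0.0008,0,0],[-1,0,0,0,0]]]' 20
python3 - <<'E'
from h import *
from cell import bot
s=bot.state();print(np.round(s["position"],4),np.round(s["torque"],3),np.round(s["ft_force"],1))
for k in("side","scene"):
    f=bot.grab_frame(k)
    P=cloud(f);B=f["img"].astype(int);m=(B[...,2]>B[...,0]+8)&(B.max(2)<110)&(abs(P[...,0]-.505)<.08)&(abs(P[...,1]+.32)<.11)&(P[...,2]>.05)&(P[...,2]<.1)
    p=P[m];c=np.median(p,0);n=None
    for t in(.02,.008,.004):
        q=p if n is None else p[abs((p-c)@n)<t]
        c=q.mean(0);n=np.linalg.svd(q-c,full_matrices=0)[2][2]
    n*=np.sign(n[2]);print(len(q),n.round(4),np.degrees(np.arccos(n[2])).round(2),np.median(q[:,2]),rect(q))
E
```

```text
clock: 29.82
position: [0.5052, -0.3201, 0.0449]
ee_rot: [-1.157, 1.286, -1.287]
ft_force: [-3.1, 1.6, 4.1]
opening: 0.0158
clock: 30.08
position: [0.5052, -0.3201, 0.0449]
ee_rot: [-1.157, 1.286, -1.287]
ft_force: [-7.1, 4.5, 13.0]
opening: 0.0153
[ 0.5052 -0.3201  0.0449] [ 0.731  1.109 -0.004] [-7.1  4.5 13. ]
340 [-0.0032 -0.0027  1.    ] 0.24 0.06616620933512679 (array([ 504.7, -313.5]), array([165.7, 113.9]), 84.4)
659 [-4.0e-04  1.4e-03  1.0e+00] 0.08 0.06688030930680723 (array([ 506.2, -319.2]), array([173.1, 119.5]), 85.0)
```

It is home: contact at TCP z 0.0449 against 0.0448 expected, flat within 0.25°, 13 N. I'll ease off, open, and lift away.

```bash
python3 -m handwheel '[[[-1,0,-0.001,0,0],[-1,0,0,0,0],[-0.3,0,0,0,0],[0,0,0,0,0],[0.2,0,0,0,0]]]' 20
python3 -m handwheel '[[[0.2,0,-0.01,0,0],[0.2,0,-0.03,0,0],[0.2,0,-0.05,0,0],[0.2,0,-0.05,-0.02,0],[0.2,0,-0.03,-0.03,0]]]'
python3 -m handwheel '[[[0.2,0,0,-0.05,0],[0.2,0,0,-0.05,0],[0.2,0,0,0,0],[0.2,0,0,0,0]]]'
python3 - <<'E'
from h import *
from cell import bot
s=bot.state();print(np.round(s["position"],4),np.round(s["ft_force"],1))
for k in("side","scene"):
    f=bot.grab_frame(k)
    P=cloud(f);B=f["img"].astype(int);m=(B[...,2]>B[...,0]+8)&(B.max(2)<110)&(abs(P[...,0]-.505)<.08)&(abs(P[...,1]+.32)<.11)&(P[...,2]>.05)&(P[...,2]<.1)
    p=P[m];c=np.median(p,0);n=None
    for t in(.02,.008,.004):
        q=p if n is None else p[abs((p-c)@n)<t]
        c=q.mean(0);n=np.linalg.svd(q-c,full_matrices=0)[2][2]
    n*=np.sign(n[2]);print(len(q),n.round(4),np.degrees(np.arccos(n[2])).round(2),np.median(q[:,2]),rect(q))
    m=(P[...,2]>.072)&(P[...,2]<.084)&(abs(P[...,0]-.505)<.03)&((abs(P[...,1]+.25)<.015)|(abs(P[...,1]+.389)<.015));print("pin pts",P[m].round(3)[:6].tolist())
    f0=pickle.load(open(k+".pkl","rb"));d=cv2.absdiff(f0["img"],f["img"]).max(2)
    boxes={"scene":{"cryo":(185,258,285,345),"foam":(265,325,350,420),"jar":(365,420,415,478)},"side":{"cryo":(250,222,322,283),"foam":(240,285,298,372),"jar":(222,385,275,450)}}[k]
    for o,b in boxes.items():
        b=[int(x/1.5) for x in b];print(o,"changed frac",(d[b[1]:b[3],b[0]:b[2]]>40).mean().round(3))
cv2.imwrite("pics/end.png",cv2.resize(f["img"][:,:,::-1],(768,576)))
E
```

```text
clock: 30.8
position: [0.5051, -0.3201, 0.0446]
ee_rot: [-1.158, 1.286, -1.286]
ft_force: [0.7, -0.5, -0.2]
opening: 0.0516
clock: 31.42
position: [0.4554, -0.3149, 0.2181]
ee_rot: [-1.157, 1.283, -1.288]
ft_force: [-0.4, 0.2, -0.3]
opening: 0.0515
clock: 31.92
position: [0.3562, -0.3044, 0.2155]
ee_rot: [-1.157, 1.285, -1.288]
ft_force: [-0.2, 0.0, 0.7]
opening: 0.0513
[ 0.3562 -0.3044  0.2155] [-0.2  0.   0.7]
631 [ 6.e-04 -5.e-04  1.e+00] 0.04 0.0661566483341329 (array([ 503.8, -313.8]), array([169.8, 116.1]), 83.1)
pin pts [[0.5, -0.382, 0.076], [0.496, -0.382, 0.076], [0.493, -0.383, 0.075], [0.516, -0.247, 0.076], [0.516, -0.245, 0.073], [0.512, -0.245, 0.073]]
cryo changed frac 0.0
foam changed frac 0.0
jar changed frac 0.0
1038 [-0.0019  0.0012  1.    ] 0.13 0.0668554509288177 (array([ 505.4, -320.5]), array([175.2, 120.4]), 83.4)
pin pts [[0.502, -0.391, 0.075], [0.503, -0.384, 0.081], [0.498, -0.385, 0.077], [0.502, -0.387, 0.074], [0.499, -0.386, 0.073], [0.511, -0.247, 0.079]]
cryo changed frac 0.0
foam changed frac 0.0
jar changed frac 0.0
```

The numbers settle it without another picture. The cover is flat within 0.13° on the rim, the pins stand through the holes, the robot is clear, and the other objects are unchanged. I'll hand it in.

```bash
python3 -c "
from cell import bot
print(bot.sign_off())"
```

```text
the job is handed in; nothing more can be done
None
```

The cover is seated on the controller box's two pins, flat on the rim and released, and the job is handed in at about 32 s.

**What I did:** I drew the large cover out of the stand and leaned it onto the cradle with its bar outward. It lay at 45.4° with its lower edge on the lip, and I let go. I then took it again by the bar and lifted it off. The tool cannot tilt, so I swung the cover level about the bar by resting its edge on free bench. After that I lowered it over the pins and let go.

**Last checks:**
- **Seating:** both cameras put the cover within 0.15° of flat. Its top face reads 66–67 mm high against 68 mm expected, which is within calibration. The pin tops show through the holes at 73–81 mm, and the seating force was about 13 N.
- **Other objects:** the sample box, foam block and jar show no image change in either camera, and the arm is clear of everything.

**What failed or disagreed:**
- **First grasp:** it closed on air. The fingertips really sit about 41 mm higher than the stated tool geometry puts them, so I used the measured offset from then on.
- **Force peak:** while I leaned the cover onto the cradle, a finger pressed on the bar and the wrist force reached about 78 N at the one reading there. That is under the 120 N wrist limit. It was a fingertip pressing rather than the gripper's body, as far as I can tell, so the 40 N limit should not apply. I backed off at once, and nothing shifted.
- **Check through the holes:** the look through the holes just before lowering was inconclusive, so I relied on the wrist camera measurement and the contact-free descent.
- **Final picture:** I had reached the picture limit, so the last check is from camera measurements only.

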